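# Close the transit boxes with their own lids

### The arm

A 6-joint arm with a two-finger parallel gripper is mounted at the origin on the work surface. World frame = base frame: x ahead of the robot, y to its left, z up, the work surface at z = 0. Lengths are in m, angles in degrees, forces in N, time in s.
With the tool pointing down it reaches from about 0.35 to 0.875 m from the base axis. Payload 4.2 kg.
Tool frame: the origin (TCP) lies on the centre line of the jaws, within the pads' length; the fingertips stand 25 mm ahead of it and the grasp point (between the pads) lies 6 mm ahead of it; z points along the fingers, y is the line along which they close (so a half turn about z gives the same grasp; the last joint's range is limited). The gripper opens to 87 mm and grips with 3 to 60 N. Pads are 19 mm wide; open, the fingers measure 117 mm over their backs; the gripper's body (75 mm by 190 mm) begins 51 mm behind the grasp point.
Start: joints at [-57.09, 22.042, 0.453, 0, -68.411, -14.817], TCP at [0.194, -0.594, 0.248] pointing down, gripper open.
Joint ranges: [-179.83, 179.83], [-69.29, 118.12], [-61.27, 80.66], [-181.25, 117.63], [-171.15, -9.14], [-177.46, 177.46]. Speed limits (degrees/s): [159.86, 159.86, 180, 180, 180, 180].

### API

Orientations are given as a 3x3 rotation matrix whose columns are the frame's x, y, z axes.
In Python, from station import r gives the robot as it stands.
- The arm moves only by the tool move_arm, never from a script. Its argument "series" is a list of rows, each an object with "grip": the opening, from 0 (shut) to 1 (fully open); "xyz": the shift along the tool's x, y, z in mm, a list of three; "angular": the turn, a rotation vector about the tool's x, y, z in rad, a list of three. A call has 1 to 10 rows; each row is the pose to reach, as a shift and turn from the pose commanded when the call began, along the tool's axes at that moment; what a row does not reach only later rows make up. A row lasts 1/10 s, in which the tool goes at most 50 mm and 8.59 degrees, less where a joint would pass 70% of its speed; a pose out of reach is approached as far as the arm can. A call with a gripper value outside its range is refused whole. The fingers move at their own pace and stop on an object; the grip force is fixed at half the most. Time passes only in rows, so rows that repeat a pose let the fingers close. It gives the time, the measured TCP pose, the force, the opening and the grip force at its end, in the units of the state.
- r.sense(): the state, without advancing time (a new reading comes with each control period).
- r.capture(name): name is "side" or "top" or "wrist"; returns a dict with "img" (384x512x3 uint8, red, green, blue), "camera_matrix" (3x3 intrinsics, pixels), "rvec" (rotation vector, rad) and "tvec" (3), from world to camera coordinates, as OpenCV has them; the wrist camera has in their place "hand_eye" (4x4, takes a point from camera to tool coordinates, whose origin is the TCP and whose axes are the flange's). Camera axes: x right, y down, z forward; pixel columns grow to the right and rows downward; lengths in m; the calibration is good to about 2 mm. A picture is of the moment at which its call begins: read the wrist's pose just before it. There is no depth.
- r.finish_job(): hands the job in; it is judged then, once.
The state is a dict: "time_s": time; "joints": joint angles; "joint_velocities": joint speeds; "effort": joint torques, N m; "tcp_pos": TCP position; "ee_rot": TCP orientation; "wrist_force": force on the tool from outside, world axes, zero at the start; "moment": the same for the moment, N m; "gripper_width": opening from 0.0 (shut) to 1.0 (fully open); "gripper_force": force on a finger pad.
Only numpy, scipy, OpenCV 4.12 (cv2) and the standard library are available. Lean on these libraries where they do the work, as an engineer would, in place of code of your own. Each camera call takes 0.05 s, during which the arm holds its last target. There are 200 camera calls.

### The job

Close the two open transit boxes of bolts, each with the lid of its own colour: tuck one end of the lid under the hood at the robot's end of the box, then press the other end down, without forcing it, until the black clip snaps over it and the lid lies flat and fully home. Leave the boxes where they stand, and leave the odd red lid and everything else on the bench undisturbed.

Things in the scene. Friction and masses are not known exactly. Their poses are not given: they have to be found in the camera images.
- box_blue: Open blue transit box full of steel bolts, loose, 2.6 kg or more, upright. Origin: its underside below the middle of the lid's place; z up, x from hood to clip. Lid lies on a ledge 66 mm up, in a recess 103 mm wide (y), 1.5 mm play a side, 1 mm an end, between round rims 4.5 mm high. Hood at -x end (robot side), clip at +x end: so a lid goes on only tilted, hood end about 8 to 14 degrees low.
- box_blue_hood (a point): Middle of the blue box's hood edge, at ledge height, at x = -66 mm of the box; axes as the box. Rigid hood over the recess from here 10 mm back (-x) to the end wall; underside 10 mm, top 13 mm above the ledge. A lid end slides under it till it meets the wall. The ledge reaches 9 mm out from under the hood (+x).
- box_blue_clip (a point): Nose tip of the blue box's black sprung clip, at x = 71 mm of the box, 7 mm above the ledge; axes as the box. Clip 44 mm wide (y), top 20 mm above the ledge. A lid end pressed down its 60 degree ramp pushes it out 3 mm and snaps under the nose: takes about 10 to 15 N, pressed on the lid about 30 mm from that end. Lid home: its top 5 mm above the ledge.
- lid_blue_grip (a point): The blue lid: rigid flat plate 150 (its x) by 100 (its y) by 5 mm, about 0.13 kg, flat on the bench. Across its middle, along its y, stands a grip bar 16 mm thick (x), 64 mm long (y), from 5 to 41 mm above the underside. This point: in the bar above the plate's middle, 27 mm above the underside; z up. Same either way round (half turn about z).
- box_green: Open green transit box full of brass bolts, loose, 2.6 kg or more, upright. Origin: its underside below the middle of the lid's place; z up, x from hood to clip. Lid lies on a ledge 54 mm up, in a recess 85 mm wide (y), 1.5 mm play a side, 1 mm an end, between round rims 4.5 mm high. Hood at -x end (robot side), clip at +x end: so a lid goes on only tilted, hood end about 8 to 14 degrees low.
- box_green_hood (a point): Middle of the green box's hood edge, at ledge height, at x = -53 mm of the box; axes as the box. Rigid hood over the recess from here 10 mm back (-x) to the end wall; underside 10 mm, top 13 mm above the ledge. A lid end slides under it till it meets the wall. The ledge reaches 9 mm out from under the hood (+x).
- box_green_clip (a point): Nose tip of the green box's black sprung clip, at x = 58 mm of the box, 7 mm above the ledge; axes as the box. Clip 44 mm wide (y), top 20 mm above the ledge. A lid end pressed down its 60 degree ramp pushes it out 3 mm and snaps under the nose: takes about 10 to 15 N, pressed on the lid about 30 mm from that end. Lid home: its top 5 mm above the ledge.
- lid_green_grip (a point): The green lid: rigid flat plate 124 (its x) by 82 (its y) by 5 mm, about 0.13 kg, flat on the bench. Across its middle, along its y, stands a grip bar 16 mm thick (x), 64 mm long (y), from 5 to 41 mm above the underside. This point: in the bar above the plate's middle, 27 mm above the underside; z up. Same either way round (half turn about z).
- lid_red_grip (a point): The odd red lid, 136 by 116 by 5 mm, with the same kind of grip bar and the same point; its box is not here. It stays where it lies.
- tape_brown: Brown packing tape roll lying flat, 100 mm across, 48 mm high. Origin at its underside. A bystander.
- tape_black: Black tape roll lying flat, 96 mm across, 25 mm high. Origin at its underside. A bystander.
- scanner: Yellow and black hand scanner lying down, 185 mm long (x), 60 mm wide, 52 mm high. Origin at its underside. A bystander.
- label_roll: White label roll standing on its end, 110 mm across, 70 mm high. Origin at its underside. A bystander.
- cutter: Blue and grey box cutter, 140 mm long (x), 17 mm wide, 14 mm high. Origin at its underside. A bystander.
- tape_gun: Red hand tape dispenser, 172 mm long (x), 56 mm wide, 70 mm high. Origin at its underside. A bystander.
Things that resemble listed ones, but are neither listed nor needed, are in the scene too. What is shaped like the part that bears lid_blue_grip but pink is not meant.

How it is judged (in metres and radians):
At the end, for the whole second after the job is handed in: Each lid lies on the box of its own colour, under hood and clip: its middle within 5 mm of the middle of its place lengthways and sideways, its underside within 2.5 mm of the ledge, parallel to the box within 0.025 rad (about 1.5 degrees); both boxes upright (x of lid_blue_grip in the frame of box_blue between -0.005 and 0.005 m and y of lid_blue_grip in the frame of box_blue between -0.005 and 0.005 m and z of lid_blue_grip in the frame of box_blue between 0.0905 and 0.0955 m and angle between the z axis of lid_blue_grip and the z axis of box_blue, either way round below 0.025 rad and angle between each of box_blue, box_green's own z axis and vertical below 0.05 rad and x of lid_green_grip in the frame of box_green between -0.005 and 0.005 m and y of lid_green_grip in the frame of box_green between -0.005 and 0.005 m and z of lid_green_grip in the frame of box_green between 0.0785 and 0.0835 m and angle between the z axis of lid_green_grip and the z axis of box_green, either way round below 0.025 rad); the robot touches nothing.
It fails at once if a box is shoved more than 40 mm from where it stood (distance of any of box_blue, box_green from where it was at the start of the episode above 0.04 m).
It fails at once if a lid is forced: pressed on its box with more than 90 N (contact force between lid_blue and box_blue above 90 N or contact force between lid_green and box_green above 90 N).
It fails at once if the odd red lid is moved more than 30 mm (distance of lid_red_grip from where it was at the start of the episode above 0.03 m).
It fails at once if a bystander (tape, scanner, label roll, cutter, tape dispenser) is moved more than 30 mm (distance of any of tape_brown, tape_black, scanner, label_roll, cutter, tape_gun from where it was at the start of the episode above 0.03 m).
It also fails if it takes over 72 s, if anything falls off the work surface, if the arm or the gripper's body presses on something with over 40 N, if the wrist force passes 120 N, or if a joint passes its speed limit or range.

## Working session

There is one attempt and no reset: what is moved stays moved. The work goes in short steps, Python scripts to look and compute and a tool call to move; the robot and the scene stay as the last step left them, time stands still between calls to the robot, and variables do not carry over. Pictures are saved under pics/ and viewed, at most 10 in all, crops included, and the job is handed in when it is done.

Besides the shell and the picture viewer there is one more tool, called as name(argument=value, ...) on one line, values as JSON. move_arm: Moves the arm, as the interface text tells. Its arguments: {"type":"object","properties":{"series":{"type":"array"}},"required":["series"]}

```bash
ls; mkdir -p pics; python3 - <<'E'
from station import r
import cv2,numpy as np,pickle
s=r.sense();print(s)
d={}
for n in("top","side"):
    c=r.capture(n);d[n]=c;cv2.imwrite(f"pics/{n}0.png",cv2.cvtColor(c["img"],cv2.COLOR_RGB2BGR))
    R=cv2.Rodrigues(np.array(c["rvec"],float))[0];print(n,c["camera_matrix"],-R.T@np.array(c["tvec"]).ravel(),R)
pickle.dump(d,open("d0.pkl","wb"))
E
```

```text
pics
{'time_s': 0.0, 'joints': array([-5.70882650e+01,  2.20908640e+01,  3.79839267e-01, -2.87918825e-02,
       -6.84101207e+01, -1.48177254e+01]), 'joint_velocities': array([ 0.0448667 , -0.01621991,  0.07162818, -0.07555987, -0.04857279,
        0.01454994]), 'effort': array([ 5.49034917e-05, -3.90668643e+01,  1.87406123e+01,  4.21982512e+00,
        1.10319135e-02, -2.17395395e-04]), 'tcp_pos': array([ 0.19397459, -0.59356572,  0.24645937]), 'ee_rot': array([[-9.50605739e-01, -3.10399994e-01, -7.56552390e-04],
       [-3.10400903e-01,  9.50603578e-01,  2.02888946e-03],
       [ 8.94141326e-05,  2.16350851e-03, -9.99997656e-01]]), 'wrist_force': array([-0.38441528,  0.45167062, -0.12666069]), 'moment': array([ 0.0040592 ,  0.06384006, -0.00396428]), 'gripper_force': 0.0, 'gripper_width': 1.0001911281774076}
top [[466.05152917   0.         253.00700566]
 [  0.         466.05152917 194.29338366]
 [  0.           0.           1.        ]] [0.41412328 0.00430451 1.32002747] [[-4.38471255e-04 -9.99991545e-01  4.08873417e-03]
 [-9.95932182e-01  6.82689129e-05 -9.01059555e-02]
 [ 9.01049145e-02 -4.11161081e-03 -9.95923792e-01]]
side [[453.79395846   0.         254.605573  ]
 [  0.         453.79395846 188.43477627]
 [  0.           0.           1.        ]] [-0.07699714  0.95199009  0.73621152] [[-0.85658323 -0.51598771  0.00467423]
 [-0.26179834  0.42676572 -0.86564002]
 [ 0.44466481 -0.74271643 -0.50064509]]
```

View pics/top0.png

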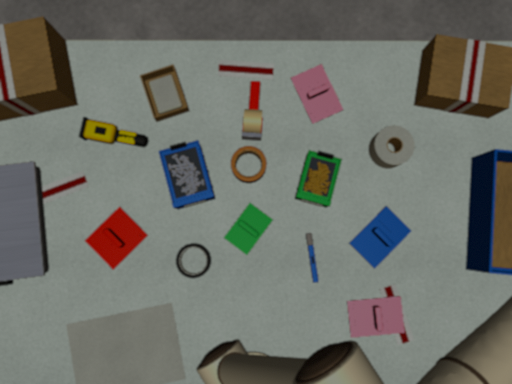

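View pics/side0.png

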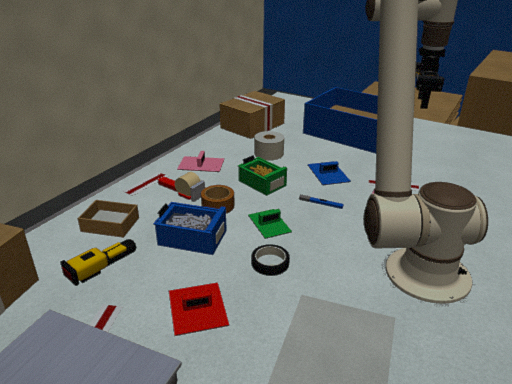

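The top view shows these things. Image up is world +x and right is -y.
- **Blue box:** (187,174), with its clip at (181,147).
- **Green box:** (318,179), with its clip at (322,154).
- **Blue-lid candidates:** the blue lid at (380,236), pink look-alikes at (317,93) and (375,316), and the blue tray at (490,210).
- **Green-lid candidate:** only the lid at (248,228).
- **Red lid:** (117,237).

I choose (380,236) and (248,228).

```bash
cat > h.py <<'E'
import numpy as np,cv2,pickle
from scipy.spatial.transform import Rotation as Ro
def cast(K,Rc,C,uv,z):
    "pixels to world points on plane z; Rc world->cam, C centre"
    uv=np.atleast_2d(uv).astype(float); d=np.c_[uv,np.ones(len(uv))]@np.linalg.inv(K).T@Rc
    return C+d*((z-C[2])/d[:,2])[:,None]
def cam(c,s=None):
    K=np.array(c["camera_matrix"])
    if s is None:
        R=cv2.Rodrigues(np.array(c["rvec"],float))[0];return K,R,-R.T@np.array(c["tvec"]).ravel()
    H=np.array(c["hand_eye"]);E=np.array(s["ee_rot"]);return K,(E@H[:3,:3]).T,E@H[:3,3]+s["tcp_pos"]
def mask(img,col):
    h=cv2.cvtColor(img,cv2.COLOR_RGB2HSV);lo,hi={"blue":(100,125),"green":(45,80),"red":(0,6)}[col]
    return ((h[...,0]>=lo)&(h[...,0]<=hi)&(h[...,1]>130)&(h[...,2]>40)).astype(np.uint8)
def contours(m,amin=150):
    c=cv2.findContours(m,cv2.RETR_EXTERNAL,cv2.CHAIN_APPROX_NONE)[0]
    return [k for k in c if cv2.contourArea(k)>amin]
def rect(K,R,C,k,z):
    p=cast(K,R,C,k[:,0],z)[:,:2]
    (c,wh,a)=cv2.minAreaRect((p*1000).astype(np.float32))
    if wh[0]<wh[1]: wh=wh[::-1];a+=90
    return np.round(c,1),np.round(wh,1),round((a+90)%180-90,1)
E
python3 - <<'E'
from h import *
d=pickle.load(open("d0.pkl","rb"))
c=d["top"];K,R,C=cam(c)
for col in("blue","green","red"):
    for k in contours(mask(c["img"],col)):
        m=k[:,0].mean(0)
        print(col,m.round(),[rect(K,R,C,k,z) for z in(0.005,0.0585,0.0705)])
im=cv2.cvtColor(c["img"],cv2.COLOR_RGB2BGR)
a=cv2.resize(im[130:280,150:420],None,fx=2.9,fy=2.9,interpolation=cv2.INTER_CUBIC)
cv2.imwrite("pics/crop1.png",a)
from station import r
w=r.capture("wrist");print(w["hand_eye"],w["camera_matrix"])
E
```

```text
blue [380. 237.] [(array([ 413.3, -358. ]), array([145.1,  96.3]), -45.4), (array([ 413.4, -343.3]), array([139.2,  92.3]), -45.4), (array([ 413.4, -340. ]), array([137.9,  91.5]), -45.4)]
blue [495. 213.] [(array([ 485.8, -699. ]), array([350.3,  64.6]), -2.9), (array([ 482.9, -670.4]), array([336.1,  62. ]), -2.9), (array([ 482.2, -664. ]), array([332.9,  61.4]), -2.9)]
blue [186. 174.] [(array([590.9, 188.2]), array([170.5, 117.4]), 15.3), (array([583.7, 180.7]), array([163.5, 112.7]), 15.3), (array([582.1, 179.1]), array([162. , 111.6]), 15.3)]
green [248. 228.] [(array([437.1,  13. ]), array([118.8,  77.1]), -36.6), (array([436.2,  12.6]), array([113.9,  74. ]), -36.6), (array([436. ,  12.5]), array([112.9,  73.3]), -36.6)]
green [318. 178.] [(array([ 579.3, -185.9]), array([139.6,  96.9]), -15.2), (array([ 572.6, -178.2]), array([133.9,  93. ]), -15.2), (array([ 571.1, -176.5]), array([132.6,  92.1]), -15.2)]
red [116. 238.] [(array([411.7, 384.5]), array([132.6, 111.9]), -44.5), (array([411.8, 369. ]), array([127.2, 107.4]), -44.5), (array([411.8, 365.5]), array([126. , 106.4]
[... 605 characters left out ...]
, 29.1), (array([827.9, 678.1]), array([198.5,  49.8]), 29.1), (array([824. , 671.7]), array([196.6,  49.3]), 29.1)]
red [470.  77.] [(array([ 875.8, -632.8]), array([224.4,  41. ]), -19.9), (array([ 857.1, -606.9]), array([215.3,  39.3]), -19.9), (array([ 852.8, -601.1]), array([213.2,  38.9]), -19.9)]
[[-9.40286135e-05 -9.53037934e-01 -3.02850932e-01  8.33260960e-02]
 [ 9.99999854e-01 -2.50873380e-04  4.78992244e-04 -4.16239792e-04]
 [-5.32475016e-04 -3.02850843e-01  9.53037818e-01 -1.36012045e-01]
 [ 0.00000000e+00  0.00000000e+00  0.00000000e+00  1.00000000e+00]] [[307.176556     0.         254.82127518]
 [  0.         307.176556   190.86099835]
 [  0.           0.           1.        ]]
```

View pics/crop1.png

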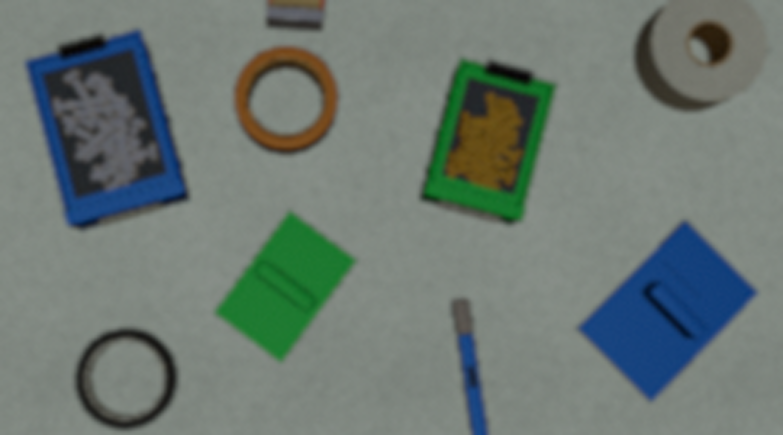

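The crop confirms it. The blue lid, with its dark-edged bar, is at crop (667,310). The green lid is at (285,287). Both clips are at the far ends of the boxes. Next I hover over the blue lid.

```bash
cat >> h.py <<'E'
def tool(yaw,tilt=0):
    "tool y at yaw deg (toward hood), z down, then tilt about tool x"
    a=np.radians(yaw);y=np.array([np.cos(a),np.sin(a),0]);z=np.array([0,0,-1.]);x=np.cross(y,z)
    return np.c_[x,y,z]@Ro.from_rotvec([np.radians(tilt),0,0]).as_matrix()
def delta(s,p,R):
    E=np.array(s["ee_rot"]);print("xyz",(E.T@(np.array(p)-s["tcp_pos"])*1000).round(1),"ang",Ro.from_matrix(E.T@R).as_rotvec().round(4))
E
python3 - <<'E'
from h import *
from station import r
s=r.sense();delta(s,[.413,-.358,.12],tool(134.6))
E
```

```text
xyz [-281.4  155.9  126.9] ang [ 1.700e-03  3.000e-04 -4.627e-01]
```

move_arm(series=[{"grip": 1, "xyz": [-281, 156, 127], "angular": [0.0017, 0, -0.463]}, {"grip": 1, "xyz": [-281, 156, 127], "angular": [0.0017, 0, -0.463]}, {"grip": 1, "xyz": [-281, 156, 127], "angular": [0.0017, 0, -0.463]}, {"grip": 1, "xyz": [-281, 156, 127], "angular": [0.0017, 0, -0.463]}, {"grip": 1, "xyz": [-281, 156, 127], "angular": [0.0017, 0, -0.463]}, {"grip": 1, "xyz": [-281, 156, 127], "angular": [0.0017, 0, -0.463]}, {"grip": 1, "xyz": [-281, 156, 127], "angular": [0.0017, 0, -0.463]}, {"grip": 1, "xyz": [-281, 156, 127], "angular": [0.0017, 0, -0.463]}, {"grip": 1, "xyz": [-281, 156, 127], "angular": [0.0017, 0, -0.463]}, {"grip": 1, "xyz": [-281, 156, 127], "angular": [0.0017, 0, -0.463]}])

```text
time_s: 1.15
tcp_pos: [0.4126, -0.359, 0.1208]
ee_rot: [[-0.712, -0.702, 0.001], [-0.702, 0.712, -0.002], [0.0, -0.002, -1.0]]
wrist_force: [-0.4, 0.1, 0.0]
gripper_width: 1.002
gripper_force: 0.0
```

```bash
python3 - <<'E'
from h import *
from station import r
s=r.sense();print(s["tcp_pos"],s["wrist_force"],s["joints"].round(1))
c=r.capture("wrist");cv2.imwrite("pics/w1.png",c["img"][...,::-1]);pickle.dump((s,c),open("w1.pkl","wb"))
K,R,C=cam(c,s)
for k in contours(mask(c["img"],"blue"),1500): print(k[:,0].mean(0),rect(K,R,C,k,.005))
E
```

```text
[ 0.41257014 -0.35898607  0.12081073] [-0.35673155  0.13548936  0.04608243] [-24.   21.8 -20.4   0.1 -47.7 -21.5]
[253.2192029  190.43115942] (array([ 414.7, -360.2]), array([148.4,  97.2]), -45.4)
```

View pics/w1.png

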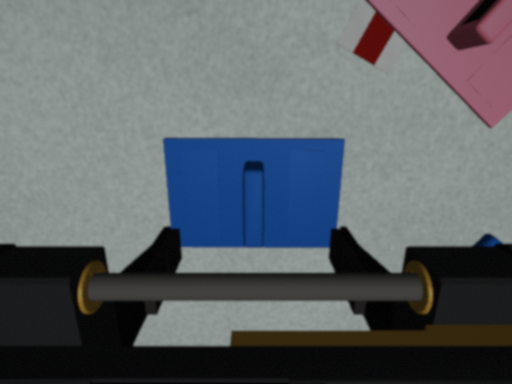

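The blue lid is seen squarely below the gripper, at pixels (164..344, 138..246). Its bar is centred at column 254. I descend and grip.

move_arm(series=[{"grip": 1, "xyz": [-1, -2, 40], "angular": [0, 0, 0]}, {"grip": 1, "xyz": [-1, -2, 70], "angular": [0, 0, 0]}, {"grip": 1, "xyz": [-1, -2, 87], "angular": [0, 0, 0]}, {"grip": 1, "xyz": [-1, -2, 87], "angular": [0, 0, 0]}, {"grip": 0, "xyz": [-1, -2, 87], "angular": [0, 0, 0]}, {"grip": 0, "xyz": [-1, -2, 87], "angular": [0, 0, 0]}, {"grip": 0, "xyz": [-1, -2, 87], "angular": [0, 0, 0]}, {"grip": 0, "xyz": [-1, -2, 87], "angular": [0, 0, 0]}, {"grip": 0, "xyz": [-1, -2, 87], "angular": [0, 0, 0]}, {"grip": 0, "xyz": [-1, -2, 87], "angular": [0, 0, 0]}])

```text
time_s: 2.2
tcp_pos: [0.4151, -0.3593, 0.0338]
ee_rot: [[-0.712, -0.703, 0.001], [-0.703, 0.712, -0.002], [0.0, -0.002, -1.0]]
wrist_force: [0.5, -0.5, -0.3]
gripper_width: 0.539
gripper_force: 0.0
```

move_arm(series=[{"grip": 0, "xyz": [0, 0, -30], "angular": [0, 0, 0]}, {"grip": 0, "xyz": [0, 0, -80], "angular": [0, 0, 0]}, {"grip": 0, "xyz": [0, 0, -130], "angular": [0, 0, 0]}, {"grip": 0, "xyz": [0, 0, -180], "angular": [0, 0, 0]}, {"grip": 0, "xyz": [0, 0, -200], "angular": [0, 0, 0]}, {"grip": 0, "xyz": [0, 0, -200], "angular": [0, 0, 0]}])

```text
time_s: 2.8
tcp_pos: [0.4164, -0.36, 0.238]
ee_rot: [[-0.711, -0.703, 0.009], [-0.703, 0.711, -0.006], [-0.002, -0.01, -1.0]]
wrist_force: [0.2, -0.9, 0.2]
gripper_width: 0.03
gripper_force: 0.0
```

```bash
python3 - <<'E'
from h import *
from station import r
s=r.sense();print(s["tcp_pos"],s["wrist_force"],s["joints"].round(1))
delta(s,[.535,.165,.27],tool(195.3))
c=r.capture("wrist");cv2.imwrite("pics/w2.png",c["img"][...,::-1]);pickle.dump((s,c),open("w2.pkl","wb"))
E
```

```text
[ 0.41641661 -0.35996774  0.23802131] [ 0.16715532 -0.92929108  0.17023881] [-23.9  14.9 -11.4   0.1 -63.  -21.5]
xyz [-453.4  289.7  -34. ] ang [-0.0106 -0.0036 -1.0584]
```

View pics/w2.png

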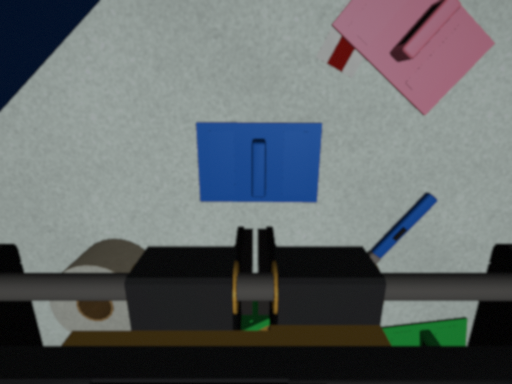

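The fingers had not finished closing: the picture shows the lid still on the bench at (259,162), with the jaws empty. I reopen, descend, and wait longer this time.

move_arm(series=[{"grip": 1, "xyz": [0, 0, 40], "angular": [-0.01, -0.004, 0]}, {"grip": 1, "xyz": [0, 0, 80], "angular": [-0.01, -0.004, 0]}, {"grip": 1, "xyz": [0, 0, 118], "angular": [-0.01, -0.004, 0]}, {"grip": 1, "xyz": [0, 0, 118], "angular": [-0.01, -0.004, 0]}, {"grip": 1, "xyz": [0, 0, 118], "angular": [-0.01, -0.004, 0]}, {"grip": 1, "xyz": [0, 0, 118], "angular": [-0.01, -0.004, 0]}, {"grip": 1, "xyz": [0, 0, 118], "angular": [-0.01, -0.004, 0]}, {"grip": 1, "xyz": [0, 0, 118], "angular": [-0.01, -0.004, 0]}, {"grip": 1, "xyz": [0, 0, 118], "angular": [-0.01, -0.004, 0]}, {"grip": 1, "xyz": [0, 0, 118], "angular": [-0.01, -0.004, 0]}])

```text
time_s: 3.85
tcp_pos: [0.4151, -0.3593, 0.1162]
ee_rot: [[-0.712, -0.702, -0.002], [-0.702, 0.712, 0.008], [-0.004, 0.007, -1.0]]
wrist_force: [-0.5, 0.5, -0.5]
gripper_width: 0.846
gripper_force: 0.0
```

```bash
python3 - <<'E'
from h import *
from station import r
s=r.sense();print(s["gripper_width"])
c=r.capture("wrist");K,R,C=cam(c,s)
for k in contours(mask(c["img"],"blue"),1500):
    q=rect(K,R,C,k,.005);print(k[:,0].mean(0),q)
    if q[1][0]<155: delta(s,[q[0][0]/1e3,q[0][1]/1e3,.034],tool(180+q[2]))
E
```

```text
0.8459839246987972
[253.41622575 189.27336861] (array([ 414.6, -359.8]), array([147.4,  98.2]), -45.4)
xyz [ 1.  -0.6 82.2] ang [0.0073 0.004  0.0003]
```

move_arm(series=[{"grip": 1, "xyz": [1, -0.5, 40], "angular": [0.009, 0.004, 0]}, {"grip": 1, "xyz": [1, -0.5, 70], "angular": [0.009, 0.004, 0]}, {"grip": 1, "xyz": [1, -0.5, 82], "angular": [0.009, 0.004, 0]}, {"grip": 0, "xyz": [1, -0.5, 82], "angular": [0.009, 0.004, 0]}, {"grip": 0, "xyz": [1, -0.5, 82], "angular": [0.009, 0.004, 0]}, {"grip": 0, "xyz": [1, -0.5, 82], "angular": [0.009, 0.004, 0]}, {"grip": 0, "xyz": [1, -0.5, 82], "angular": [0.009, 0.004, 0]}, {"grip": 0, "xyz": [1, -0.5, 82], "angular": [0.009, 0.004, 0]}, {"grip": 0, "xyz": [1, -0.5, 82], "angular": [0.009, 0.004, 0]}, {"grip": 0, "xyz": [1, -0.5, 82], "angular": [0.009, 0.004, 0]}])

```text
time_s: 4.9
tcp_pos: [0.4144, -0.3596, 0.0338]
ee_rot: [[-0.712, -0.702, 0.001], [-0.702, 0.712, -0.001], [0.0, -0.001, -1.0]]
wrist_force: [-0.6, -0.4, 0.7]
gripper_width: 0.445
gripper_force: 0.0
```

move_arm(series=[{"grip": 0, "xyz": [0, 0, 0], "angular": [0, 0, 0]}, {"grip": 0, "xyz": [0, 0, 0], "angular": [0, 0, 0]}, {"grip": 0, "xyz": [0, 0, 0], "angular": [0, 0, 0]}, {"grip": 0, "xyz": [0, 0, 0], "angular": [0, 0, 0]}, {"grip": 0, "xyz": [0, 0, 0], "angular": [0, 0, 0]}, {"grip": 0, "xyz": [0, 0, 0], "angular": [0, 0, 0]}, {"grip": 0, "xyz": [0, 0, 0], "angular": [0, 0, 0]}, {"grip": 0, "xyz": [0, 0, 0], "angular": [0, 0, 0]}])

```text
time_s: 5.7
tcp_pos: [0.4143, -0.3596, 0.0335]
ee_rot: [[-0.712, -0.702, 0.0], [-0.702, 0.712, -0.001], [0.0, -0.001, -1.0]]
wrist_force: [-0.5, -0.3, -0.7]
gripper_width: 0.181
gripper_force: 30.0
```

move_arm(series=[{"grip": 0, "xyz": [0, 0, -30], "angular": [0, 0, 0]}, {"grip": 0, "xyz": [0, 0, -80], "angular": [0, 0, 0]}, {"grip": 0, "xyz": [0, 0, -130], "angular": [0, 0, 0]}, {"grip": 0, "xyz": [0, 0, -180], "angular": [0, 0, 0]}, {"grip": 0, "xyz": [0, 0, -215], "angular": [0, 0, 0]}, {"grip": 0, "xyz": [0, 0, -215], "angular": [0, 0, 0]}, {"grip": 0, "xyz": [0, 0, -215], "angular": [0, 0, 0]}])

```text
time_s: 6.4
tcp_pos: [0.414, -0.359, 0.2487]
ee_rot: [[-0.712, -0.702, 0.001], [-0.702, 0.712, -0.0], [-0.001, -0.001, -1.0]]
wrist_force: [-1.3, 0.4, -2.5]
gripper_width: 0.179
gripper_force: 30.0
```

```bash
python3 - <<'E'
from h import *
from station import r
s=r.sense();print(s["tcp_pos"],s["gripper_width"],s["gripper_force"])
delta(s,[.557,.271,.25],tool(195.3))
E
```

```text
[ 0.41395741 -0.35901462  0.24868437] 0.17894528367638024 29.998700637370348
xyz [-544.2  348.2   -1.2] ang [-1.3000e-03  2.0000e-04 -1.0595e+00]
```

move_arm(series=[{"grip": 0, "xyz": [-544, 348, -1], "angular": [0, 0, -1.0595]}, {"grip": 0, "xyz": [-544, 348, -1], "angular": [0, 0, -1.0595]}, {"grip": 0, "xyz": [-544, 348, -1], "angular": [0, 0, -1.0595]}, {"grip": 0, "xyz": [-544, 348, -1], "angular": [0, 0, -1.0595]}, {"grip": 0, "xyz": [-544, 348, -1], "angular": [0, 0, -1.0595]}, {"grip": 0, "xyz": [-544, 348, -1], "angular": [0, 0, -1.0595]}, {"grip": 0, "xyz": [-544, 348, -1], "angular": [0, 0, -1.0595]}, {"grip": 0, "xyz": [-544, 348, -1], "angular": [0, 0, -1.0595]}, {"grip": 0, "xyz": [-544, 348, -1], "angular": [0, 0, -1.0595]}, {"grip": 0, "xyz": [-544, 348, -1], "angular": [0, 0, -1.0595]}])

```text
time_s: 7.4
tcp_pos: [0.5236, 0.1299, 0.2465]
ee_rot: [[0.264, -0.964, -0.004], [-0.964, -0.264, -0.003], [0.001, 0.005, -1.0]]
wrist_force: [1.5, -0.8, -0.5]
gripper_width: 0.186
gripper_force: 30.0
```

```bash
python3 - <<'E'
from h import *
from station import r
s=r.sense();print(s["tcp_pos"],s["gripper_width"],s["gripper_force"])
delta(s,[.557,.271,.25],tool(195.3))
E
```

```text
[0.52360465 0.12986646 0.24651204] 0.18592906881274857 29.997184770181775
xyz [-127.3  -69.5   -4. ] ang [ 0.0049 -0.0015  0.0006]
```

move_arm(series=[{"grip": 0, "xyz": [-127, -70, -1], "angular": [0, 0, 0]}, {"grip": 0, "xyz": [-127, -70, -1], "angular": [0, 0, 0]}, {"grip": 0, "xyz": [-127, -70, -1], "angular": [0, 0, 0]}, {"grip": 0, "xyz": [-127, -70, -1], "angular": [0, 0, 0]}, {"grip": 0, "xyz": [-127, -70, -1], "angular": [0, 0, 0]}, {"grip": 0, "xyz": [-127, -70, -1], "angular": [0, 0, 0]}])

```text
time_s: 8.0
tcp_pos: [0.5579, 0.2682, 0.248]
ee_rot: [[0.264, -0.965, -0.003], [-0.965, -0.264, -0.003], [0.002, 0.004, -1.0]]
wrist_force: [0.3, 0.1, -0.4]
gripper_width: 0.183
gripper_force: 30.0
```

```bash
python3 - <<'E'
from h import *
from station import r
s=r.sense();print(s["tcp_pos"],s["gripper_width"],s["gripper_force"])
c=r.capture("wrist");cv2.imwrite("pics/w3.png",c["img"][...,::-1]);pickle.dump((s,c),open("w3.pkl","wb"))
K,R,C=cam(c,s)
for k in contours(mask(c["img"],"blue"),1000): print(k[:,0].min(0),k[:,0].max(0),rect(K,R,C,k,.0705))
E
```

```text
[0.55790931 0.26815003 0.24802796] 0.18270745575167657 29.99867057427764
[121 159] [389 273] (array([545.6, 314.9]), array([282.4, 135.4]), 15.2)
[165  19] [339 143] (array([583.9, 180.2]), array([160.7, 113. ]), 15.8)
```

View pics/w3.png

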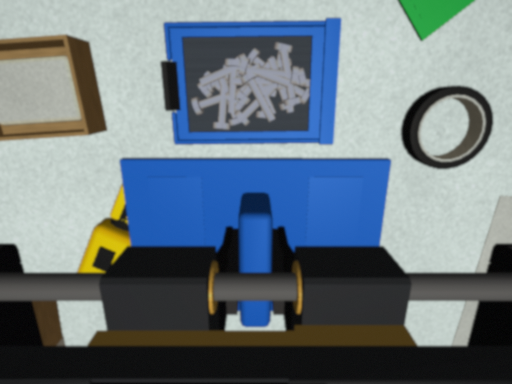

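The box rim is at (165..339, 19..143), with the clip at (170,86) and the hood strip at columns 320–338. The lid in hand has its edge at row 159, columns 121–389. Next I extract exact edges.

```bash
python3 - <<'E'
from h import *
s,c=pickle.load(open("w3.pkl","rb"));K,R,C=cam(c,s);im=c["img"].astype(int)
g=im.sum(2)
for row in(50,80,110): print("row",row,"R",list(im[row,300:345,0]),"B",list(im[row,300:345,2]))
print("rowclip 85",[tuple(x) for x in im[85,158:185]])
for col in(220,300): print("col",col,"top",list(im[12:45,col,2]),"bot",list(im[125:162,col,2]))
m=mask(c["img"],"blue")
# lid in tool frame: plate top plane, tool z = 6+27-5=28 mm ahead of TCP
H=np.array(c["hand_eye"])
def tl(uv,z=.028): return cast(K,H[:3,:3].T,H[:3,3],uv,z)*1000
k=max(contours(m,1000),key=cv2.contourArea)[:,0]
L=[(k[k[:,1]==v][:,0].min(),v) for v in range(165,215,4)];Q=[(k[k[:,1]==v][:,0].max(),v) for v in range(165,215,4)]
T=[(u,k[k[:,0]==u][:,1].min()) for u in range(135,376,8)]
for n,e in(("L",L),("R",Q),("T",T)):
    p=tl(np.array(e));print(n,p.mean(0).round(1),np.polyfit(*( (p[:,0],p[:,1]) if n!="T" else (p[:,1],p[:,0])),1).round(4))
# box outer edges
k=[q for q in contours(m,1000) if q[:,0,1].max()<150][0][:,0]
for n,f,z in(("rimtop",min,.0705),("rimbot",max,.0705)):
    e=np.array([(u,f(k[k[:,0]==u][:,1])) for u in range(200,316,4)])
    p=cast(K,R,C,e,z)[:,:2]*1000;a=np.polyfit(p[:,0],p[:,1],1);print(n,p.mean(0).round(1),np.degrees(np.arctan(a[0])).round(2),a)
E
```

```text
row 50 R [np.int64(59), np.int64(59), np.int64(59), np.int64(58), np.int64(59), np.int64(59), np.int64(58), np.int64(58), np.int64(58), np.int64(57), np.int64(52), np.int64(45), np.int64(46), np.int64(50), np.int64(51), np.int64(51), np.int64(51), np.int64(51), np.int64(52), np.int64(51), np.int64(52), np.int64(52), np.int64(47), np.int64(40), np.int64(37), np.int64(42), np.int64(48), np.int64(49), np.int64(49), np.int64(48), np.int64(49), np.int64(47), np.int64(48), np.int64(48), np.int64(46), np.int64(46), np.int64(46), np.int64(54), np.int64(91), np.int64(143), np.int64(183), np.int64(201), np.int64(204), np.int64(204), np.int64(204)] B [np.int64(70), np.int64(70), np.int64(70), np.int64(68), np.int64(69), np.int64(70), np.int64(69), np.int64(69), np.int64(70), np.int64(71), np.int64(85), np.int64(124), np.int64(167), np.int64(191), np.int64(198), np.int64(198), np.int64(198), np.int64(198), np.int64(198), np.int64(198), np.int64(198), np.int64(197), np.int64(186), np.int64(166), np.int64(162), np.int64(179), np.int64(192), np.int64(196), np.int64(196), np.int64(196), np.int64(196
[... 5748 characters left out ...]
int64(164), np.int64(195), np.int64(205), np.int64(205), np.int64(205), np.int64(204), np.int64(193), np.int64(172), np.int64(164), np.int64(176), np.int64(179), np.int64(175), np.int64(186), np.int64(200), np.int64(205), np.int64(207), np.int64(206), np.int64(206), np.int64(205), np.int64(205), np.int64(207), np.int64(208), np.int64(208), np.int64(205), np.int64(201), np.int64(189), np.int64(162), np.int64(131), np.int64(136), np.int64(164), np.int64(183)]
L [ 32.8 -73.5  28. ] [ 2.89000e-02 -7.44134e+01]
R [32.8 72.7 28. ] [6.20000e-03 7.24595e+01]
T [50.  -0.3 28. ] [-0.     50.0023]
rimtop [595.2 126.9] 15.81 [  0.28318989 -41.67527675]
rimbot [566.3 231.9] 15.8 [ 0.28294025 71.65323694]
```

```bash
python3 - <<'E'
from h import *
s,c=pickle.load(open("w3.pkl","rb"));K,R,C=cam(c,s)
f=lambda uv,z:cast(K,R,C,uv,z)[:,:2]*1000
a=np.radians(15.8);ex=np.array([np.cos(a),np.sin(a)]);ey=np.array([-ex[1],ex[0]])
print("cam",C*1000,"dir",(R.T@[0,0,1]).round(3))
for n,uv in(("inT",[(220,26),(300,25.5)]),("inB",[(220,139.7),(300,138.9)]),("outT",[(220,21.6),(300,20.8)]),("outB",[(220,143.5),(300,142.5)])):
    for z in(.066,.0705): print(n,z,(f(uv,z)@ey).round(1))
for z in(.076,.079): h=f([(324.3,50),(322.7,80),(321.2,110)],z);print("hood",z,(h@ex).round(1),"yaw",np.degrees(np.arctan2(*(h[2]-h[0])[[1,0]])))
o=f([(338.5,50),(337,80),(335,110)],.079);print("outer end",(o@ex).round(1))
for z in(.086,): print("clip L/R edge",(f([(163,85),(177,85)],z)@ex).round(1))
print("clip nose .073",(f([(177,85)],.073)@ex).round(1))
g=np.linspace(0,0,1)
E
```

```text
cam [580.81307406 187.596962   384.21668352] dir [-0.083  0.29  -0.954]
inT 0.066 [-38.  -37.8]
inT 0.0705 [-37.2 -37. ]
inB 0.066 [67.1 67.1]
inB 0.0705 [66.5 66.5]
outT 0.066 [-41.7 -41.7]
outT 0.0705 [-40.8 -40.8]
outB 0.066 [71.  70.8]
outB 0.0705 [70.4 70.1]
hood 0.076 [544.6 544.6 544.5] yaw 105.95733011565437
hood 0.079 [545.3 545.2 545.1] yaw 105.95733011565424
outer end [532.3 531.8 531.8]
clip L/R edge [693.1 680.2]
clip nose .073 [683.3]
```

```bash
cat >> h.py <<'E'
def inbox(b,half,X,Z,tilt,off=0.4,sx=0.2,dz=33.5):
    "TCP pose that puts lid's lower hood corner at X,Z (mm, box frame, Z above ledge). b=(cx,cy,yaw,ledge) mm,deg"
    cx,cy,yaw,led=b;a=np.radians(yaw);t=np.radians(tilt);c,s=np.cos(t),np.sin(t)
    Xt=X+(half-off)*c-dz*s;Zt=Z+(half-off)*s+dz*c
    return np.array([cx+Xt*np.cos(a)-sx*np.sin(a),cy+Xt*np.sin(a)+sx*np.cos(a),led+Zt])/1000,tool(yaw+180,tilt)
BLUE=(584.3,180.6,15.85,66)
E
python3 - <<'E'
from h import *
from station import r
s=r.sense()
delta(s,*inbox(BLUE,75,-61,60,11)); delta(s,*inbox(BLUE,75,-61,10,11))
E
```

```text
xyz [90.7 -8.3 75.8] ang [ 0.1945 -0.0026 -0.01  ]
xyz [ 90.6  -8.4 125.8] ang [ 0.1945 -0.0026 -0.01  ]
```

move_arm(series=[{"grip": 0, "xyz": [40, -4, 30], "angular": [0.1, 0, -0.01]}, {"grip": 0, "xyz": [91, -8, 76], "angular": [0.1945, -0.0026, -0.01]}, {"grip": 0, "xyz": [91, -8, 76], "angular": [0.1945, -0.0026, -0.01]}, {"grip": 0, "xyz": [91, -8, 76], "angular": [0.1945, -0.0026, -0.01]}, {"grip": 0, "xyz": [91, -8, 76], "angular": [0.1945, -0.0026, -0.01]}, {"grip": 0, "xyz": [91, -8, 76], "angular": [0.1945, -0.0026, -0.01]}, {"grip": 0, "xyz": [91, -8, 76], "angular": [0.1945, -0.0026, -0.01]}, {"grip": 0, "xyz": [91, -8, 76], "angular": [0.1945, -0.0026, -0.01]}])

```text
time_s: 8.85
tcp_pos: [0.5909, 0.1844, 0.1748]
ee_rot: [[0.275, -0.943, 0.187], [-0.961, -0.269, 0.055], [-0.001, -0.195, -0.981]]
wrist_force: [-0.3, -0.2, -0.7]
gripper_width: 0.184
gripper_force: 30.0
```

```bash
python3 - <<'E'
from h import *
from station import r
s=r.sense();print(s["tcp_pos"],s["joint_velocities"].round(2))
for Z in(60,20,1): delta(s,*inbox(BLUE,75,-61,Z,11))
E
```

```text
[0.59089326 0.18443859 0.17484851] [-0.    0.19 -0.45 -0.1   0.08 -0.09]
xyz [1.7 1.9 1.4] ang [-0.0042  0.0018  0.0016]
xyz [ 1.7  9.7 40.6] ang [-0.0042  0.0018  0.0016]
xyz [ 1.8 13.4 59.3] ang [-0.0042  0.0018  0.0016]
```

move_arm(series=[{"grip": 0, "xyz": [1.7, 9.7, 40.6], "angular": [-0.004, 0.0018, 0.0016]}, {"grip": 0, "xyz": [1.7, 9.7, 40.6], "angular": [-0.004, 0.0018, 0.0016]}, {"grip": 0, "xyz": [1.7, 9.7, 40.6], "angular": [-0.004, 0.0018, 0.0016]}, {"grip": 0, "xyz": [1.7, 9.7, 40.6], "angular": [-0.004, 0.0018, 0.0016]}, {"grip": 0, "xyz": [1.7, 9.7, 40.6], "angular": [-0.004, 0.0018, 0.0016]}, {"grip": 0, "xyz": [1.7, 9.7, 40.6], "angular": [-0.004, 0.0018, 0.0016]}])

```text
time_s: 9.45
tcp_pos: [0.5899, 0.1818, 0.1336]
ee_rot: [[0.272, -0.944, 0.184], [-0.962, -0.267, 0.052], [-0.0, -0.192, -0.981]]
wrist_force: [-0.4, 0.8, -1.8]
gripper_width: 0.181
gripper_force: 30.0
```

```bash
python3 - <<'E'
from h import *
from station import r
s=r.sense();print(s["tcp_pos"],s["wrist_force"])
for Z in(20,1): delta(s,*inbox(BLUE,75,-61,Z,11))
c=r.capture("wrist");cv2.imwrite("pics/w4.png",cv2.resize(c["img"][:300,...,::-1],None,fx=1.5,fy=1.5))
E
```

```text
[0.58992088 0.18181167 0.13361876] [-0.43648935  0.75554586 -1.75614855]
xyz [-0.6 -0.   0.5] ang [-0.0008 -0.0001 -0.0007]
xyz [-0.6  3.6 19.2] ang [-0.0008 -0.0001 -0.0007]
```

View pics/w4.png

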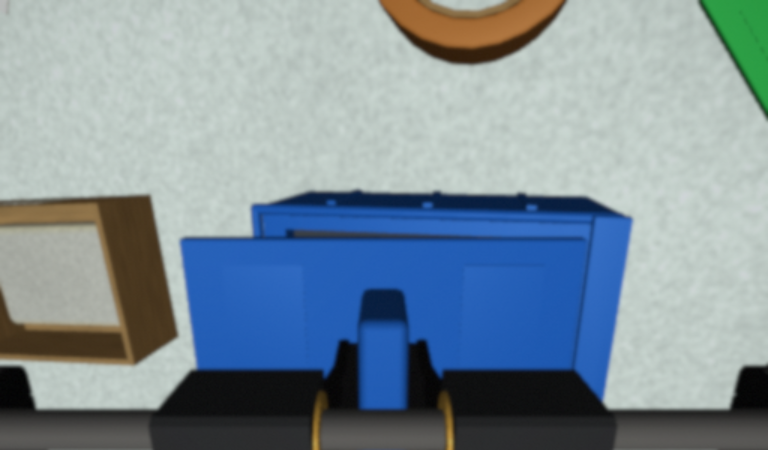

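The lid's hood end, at (585,240), lies just inside the hood edge at (592,240), parallel to it. I lower it to the ledge.

move_arm(series=[{"grip": 0, "xyz": [-0.6, 1.9, 10], "angular": [0, 0, 0]}, {"grip": 0, "xyz": [-0.6, 3.6, 19], "angular": [0, 0, 0]}, {"grip": 0, "xyz": [-0.6, 3.6, 19], "angular": [0, 0, 0]}, {"grip": 0, "xyz": [-0.6, 3.6, 19], "angular": [0, 0, 0]}, {"grip": 0, "xyz": [-0.6, 3.6, 19], "angular": [0, 0, 0]}])

```text
time_s: 10.0
tcp_pos: [0.589, 0.1819, 0.1125]
ee_rot: [[0.272, -0.945, 0.182], [-0.962, -0.267, 0.051], [0.001, -0.188, -0.982]]
wrist_force: [-0.1, 1.1, -0.9]
gripper_width: 0.18
gripper_force: 29.9
```

```bash
python3 - <<'E'
from h import *
from station import r
s=r.sense();print(s["tcp_pos"],s["wrist_force"])
for X,Z in((-61,1),(-70,1),(-75.3,1)): delta(s,*inbox(BLUE,75,X,Z,11))
E
```

```text
[0.58895887 0.18186903 0.11248987] [-0.13781466  1.09761063 -0.89393207]
xyz [-0.3 -1.3 -1.4] ang [ 0.0024 -0.0009 -0.0009]
xyz [-0.2  7.5 -3.1] ang [ 0.0024 -0.0009 -0.0009]
xyz [-0.2 12.7 -4.1] ang [ 0.0024 -0.0009 -0.0009]
```

move_arm(series=[{"grip": 0, "xyz": [-0.2, 3.5, -2.3], "angular": [0, 0, 0]}, {"grip": 0, "xyz": [-0.2, 7.5, -3.1], "angular": [0, 0, 0]}, {"grip": 0, "xyz": [-0.2, 10, -3.6], "angular": [0, 0, 0]}, {"grip": 0, "xyz": [-0.2, 12.5, -4.1], "angular": [0, 0, 0]}, {"grip": 0, "xyz": [-0.2, 12.5, -4.1], "angular": [0, 0, 0]}, {"grip": 0, "xyz": [-0.2, 12.5, -4.1], "angular": [0, 0, 0]}])

```text
time_s: 10.6
tcp_pos: [0.5767, 0.1787, 0.1147]
ee_rot: [[0.272, -0.945, 0.183], [-0.962, -0.268, 0.051], [0.0, -0.19, -0.982]]
wrist_force: [0.9, -0.1, -0.4]
gripper_width: 0.182
gripper_force: 29.9
```

```bash
python3 - <<'E'
from h import *
from station import r
s=r.sense();print(s["tcp_pos"],s["wrist_force"])
delta(s,*inbox(BLUE,75,-75.3,.5,11))
for t in(9,7,5.5): delta(s,*inbox(BLUE,75,-75.3,0.3,t))
E
```

```text
[0.57668021 0.17871034 0.1147458 ] [ 0.85879152 -0.08068941 -0.41005456]
xyz [0.1 0.8 1. ] ang [ 0.0012 -0.0006 -0.0007]
xyz [ 0.1 -0.3  3.8] ang [-0.0337 -0.0006 -0.0007]
xyz [ 0.1 -1.3  6.5] ang [-0.0686 -0.0006 -0.0007]
xyz [ 0.1 -2.   8.5] ang [-0.0948 -0.0006 -0.0007]
```

move_arm(series=[{"grip": 0, "xyz": [0, 0.5, 1], "angular": [0, 0, 0]}, {"grip": 0, "xyz": [0, -0.3, 3.8], "angular": [-0.034, 0, 0]}, {"grip": 0, "xyz": [0, -1.3, 6.5], "angular": [-0.069, 0, 0]}, {"grip": 0, "xyz": [0, -1.7, 7.8], "angular": [-0.085, 0, 0]}, {"grip": 0, "xyz": [0, -1.7, 7.8], "angular": [-0.085, 0, 0]}, {"grip": 0, "xyz": [0, -1.7, 7.8], "angular": [-0.085, 0, 0]}])

```text
time_s: 11.2
tcp_pos: [0.5797, 0.1795, 0.107]
ee_rot: [[0.272, -0.957, 0.102], [-0.962, -0.271, 0.028], [0.001, -0.106, -0.994]]
wrist_force: [1.3, 0.4, -0.9]
gripper_width: 0.178
gripper_force: 29.9
```

```bash
python3 - <<'E'
from h import *
from station import r
s=r.sense();print(s["tcp_pos"],s["wrist_force"],s["moment"])
delta(s,*inbox(BLUE,75,-75.3,.3,6))
c=r.capture("wrist");cv2.imwrite("pics/w5.png",cv2.resize(c["img"][:300,...,::-1],None,fx=1.5,fy=1.5))
E
```

```text
[0.5797489  0.17951297 0.10703046] [ 1.31733341  0.37156668 -0.92986231] [ 0.14351693 -0.08869284  0.09236835]
xyz [-0.  -0.1 -0.4] ang [-0.0015 -0.0006 -0.0008]
```

View pics/w5.png

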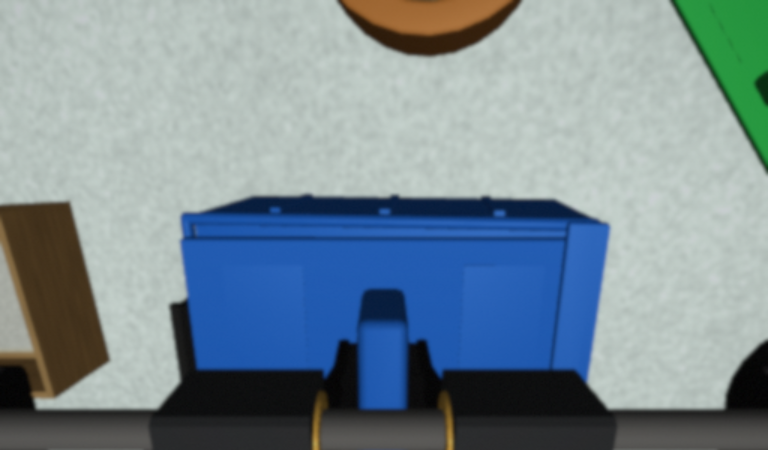

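The lid end is under the hood (hood edge at column 565) and its side edge runs parallel to the rim. I release it, retract and close the fingers.

move_arm(series=[{"grip": 0.45, "xyz": [0, 0, 0], "angular": [0, 0, 0]}, {"grip": 0.45, "xyz": [0, 0, 0], "angular": [0, 0, 0]}, {"grip": 0.45, "xyz": [0, 0, 0], "angular": [0, 0, 0]}, {"grip": 0.45, "xyz": [0, 0, 0], "angular": [0, 0, 0]}, {"grip": 0.45, "xyz": [0, 0, -20], "angular": [0, 0, 0]}, {"grip": 0.45, "xyz": [0, 0, -60], "angular": [0, 0, 0]}, {"grip": 0, "xyz": [0, 0, -75], "angular": [0, 0, 0]}, {"grip": 0, "xyz": [0, 0, -75], "angular": [0, 0, 0]}, {"grip": 0, "xyz": [0, 0, -75], "angular": [0, 0, 0]}, {"grip": 0, "xyz": [0, 0, -75], "angular": [0, 0, 0]}])

```text
time_s: 12.25
tcp_pos: [0.5713, 0.177, 0.1803]
ee_rot: [[0.272, -0.957, 0.099], [-0.962, -0.271, 0.027], [0.001, -0.103, -0.995]]
wrist_force: [-0.2, 1.2, 0.2]
gripper_width: 0.171
gripper_force: 0.0
```

```bash
cat >> h.py <<'E'
def press(b,X,Z):
    cx,cy,yaw,led=b;a=np.radians(yaw)
    return np.array([cx+X*np.cos(a),cy+X*np.sin(a),led+Z+25])/1000,tool(yaw+180)
E
python3 - <<'E'
from h import *
from station import r
s=r.sense();print(s["tcp_pos"],s["wrist_force"],s["gripper_width"])
delta(s,*press(BLUE,44,60));delta(s,*press(BLUE,44,25))
E
```

```text
[0.57127194 0.1769773  0.18033142] [-0.15680508  1.24779197  0.18006329] 0.17120133961287115
xyz [ -0.  -54.2  35.1] ang [-0.1027 -0.0011 -0.0011]
xyz [ -0.1 -50.6  69.9] ang [-0.1027 -0.0011 -0.0011]
```

move_arm(series=[{"grip": 0, "xyz": [0, -54, 35], "angular": [-0.1027, -0.001, -0.001]}, {"grip": 0, "xyz": [0, -54, 35], "angular": [-0.1027, -0.001, -0.001]}, {"grip": 0, "xyz": [0, -51, 65], "angular": [-0.1027, -0.001, -0.001]}, {"grip": 0, "xyz": [0, -51, 70], "angular": [-0.1027, -0.001, -0.001]}, {"grip": 0, "xyz": [0, -51, 70], "angular": [-0.1027, -0.001, -0.001]}, {"grip": 0, "xyz": [0, -51, 70], "angular": [-0.1027, -0.001, -0.001]}])

```text
time_s: 12.85
tcp_pos: [0.6284, 0.1933, 0.1188]
ee_rot: [[0.274, -0.962, 0.004], [-0.962, -0.274, 0.001], [-0.0, -0.005, -1.0]]
wrist_force: [-0.3, -0.1, 0.7]
gripper_width: 0.004
gripper_force: 0.0
```

```bash
python3 - <<'E'
from h import *
from station import r
s=r.sense();print(s["tcp_pos"],s["wrist_force"],s["gripper_width"])
delta(s,*press(BLUE,44,13));delta(s,*press(BLUE,44,5))
c=r.capture("wrist");cv2.imwrite("pics/w6.png",cv2.resize(c["img"][:300,...,::-1],None,fx=1.5,fy=1.5))
E
```

```text
[0.62839886 0.19333894 0.11884071] [-0.34616839 -0.08039885  0.70209042] 0.0043222419634662765
xyz [ 0.2  2.  14.8] ang [-0.0047  0.0002  0.0007]
xyz [ 0.2  2.  22.8] ang [-0.0047  0.0002  0.0007]
```

View pics/w6.png

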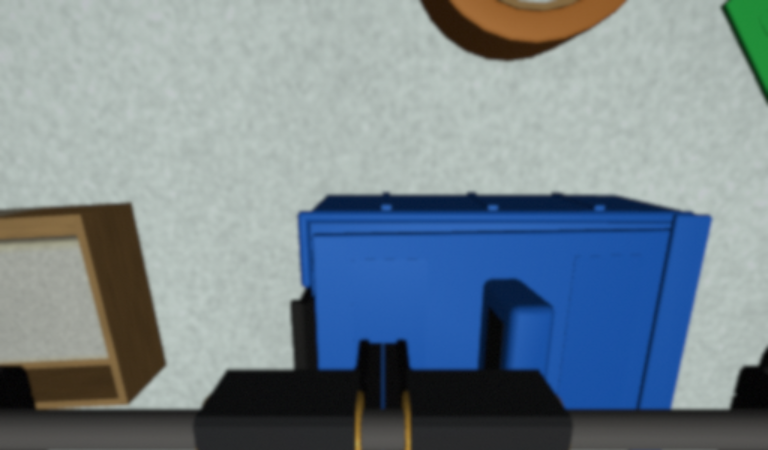

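The lid rests on the clip at (305,330), with the fingers above it and clear of the bar. I press gently in steps.

move_arm(series=[{"grip": 0, "xyz": [0, 1, 5], "angular": [-0.004, 0, 0]}, {"grip": 0, "xyz": [0, 2, 9], "angular": [-0.004, 0, 0]}, {"grip": 0, "xyz": [0, 2, 12], "angular": [-0.004, 0, 0]}, {"grip": 0, "xyz": [0, 2, 14], "angular": [-0.004, 0, 0]}, {"grip": 0, "xyz": [0, 2, 14], "angular": [-0.004, 0, 0]}])

```text
time_s: 13.4
tcp_pos: [0.626, 0.1926, 0.1041]
ee_rot: [[0.274, -0.962, -0.001], [-0.962, -0.274, -0.0], [-0.0, 0.001, -1.0]]
wrist_force: [-1.8, -1.1, 4.8]
gripper_width: 0.001
gripper_force: 1.9
```

move_arm(series=[{"grip": 0, "xyz": [0, 0, 1], "angular": [0, 0, 0]}, {"grip": 0, "xyz": [0, 0, 2], "angular": [0, 0, 0]}, {"grip": 0, "xyz": [0, 0, 3], "angular": [0, 0, 0]}])

```text
time_s: 13.7
tcp_pos: [0.6263, 0.1927, 0.102]
ee_rot: [[0.274, -0.962, 0.0], [-0.962, -0.274, 0.0], [-0.0, -0.0, -1.0]]
wrist_force: [-0.1, 0.2, -0.1]
gripper_width: 0.007
gripper_force: 0.0
```

move_arm(series=[{"grip": 0, "xyz": [0, 0, 1], "angular": [0, 0, 0]}, {"grip": 0, "xyz": [0, 0, 2], "angular": [0, 0, 0]}, {"grip": 0, "xyz": [0, 0, 2], "angular": [0, 0, 0]}])

```text
time_s: 14.0
tcp_pos: [0.6257, 0.1925, 0.0977]
ee_rot: [[0.273, -0.962, -0.002], [-0.962, -0.273, -0.0], [-0.0, 0.002, -1.0]]
wrist_force: [-0.3, 0.3, -1.2]
gripper_width: 0.007
gripper_force: 0.0
```

move_arm(series=[{"grip": 0, "xyz": [0, 0, 1], "angular": [0, 0, 0]}, {"grip": 0, "xyz": [0, 0, 2], "angular": [0, 0, 0]}, {"grip": 0, "xyz": [0, 0, 2], "angular": [0, 0, 0]}])

```text
time_s: 14.3
tcp_pos: [0.6259, 0.1925, 0.0965]
ee_rot: [[0.273, -0.962, -0.002], [-0.962, -0.273, -0.0], [-0.0, 0.002, -1.0]]
wrist_force: [-0.6, -0.6, 2.5]
gripper_width: 0.003
gripper_force: 0.9
```

move_arm(series=[{"grip": 0, "xyz": [0, 0, 0.5], "angular": [0, 0, 0]}, {"grip": 0, "xyz": [0, 0, 0.5], "angular": [0, 0, 0]}])

```text
time_s: 14.5
tcp_pos: [0.6259, 0.1925, 0.0965]
ee_rot: [[0.273, -0.962, -0.001], [-0.962, -0.273, -0.0], [-0.0, 0.001, -1.0]]
wrist_force: [-2.8, -1.9, 4.5]
gripper_width: 0.001
gripper_force: 2.3
```

Contact is at home height (71 mm). I press slightly more, then rise.

move_arm(series=[{"grip": 0, "xyz": [0, 0, 1], "angular": [0, 0, 0]}, {"grip": 0, "xyz": [0, 0, 1.5], "angular": [0, 0, 0]}, {"grip": 0, "xyz": [0, 0, 1.5], "angular": [0, 0, 0]}])

```text
time_s: 14.8
tcp_pos: [0.6259, 0.1925, 0.0964]
ee_rot: [[0.274, -0.962, -0.001], [-0.962, -0.274, -0.0], [0.0, 0.001, -1.0]]
wrist_force: [-4.4, -1.0, 10.8]
gripper_width: 0.004
gripper_force: 5.2
```

move_arm(series=[{"grip": 0.6, "xyz": [0, 0, -30], "angular": [0, 0, 0]}, {"grip": 0.6, "xyz": [0, 0, -80], "angular": [0, 0, 0]}, {"grip": 0.6, "xyz": [75, 40, -120], "angular": [0, 0, 0]}, {"grip": 0.6, "xyz": [75, 40, -120], "angular": [0, 0, 0]}, {"grip": 0.6, "xyz": [75, 40, -120], "angular": [0, 0, 0]}, {"grip": 0.6, "xyz": [75, 40, -120], "angular": [0, 0, 0]}])

```text
time_s: 15.4
tcp_pos: [0.6083, 0.1089, 0.2149]
ee_rot: [[0.272, -0.962, 0.0], [-0.962, -0.272, 0.001], [-0.001, -0.0, -1.0]]
wrist_force: [-0.5, 0.7, -0.5]
gripper_width: 0.464
gripper_force: 0.0
```

```bash
python3 - <<'E'
from h import *
from station import r
s=r.sense();print(s["tcp_pos"],s["wrist_force"],s["gripper_width"])
delta(s,[.437,.013,.12],tool(143.4))
c=r.capture("top");K,R,C=cam(c);d=pickle.load(open("d0.pkl","rb"))["top"]
for k in contours(mask(c["img"],"blue"),1000): print(rect(K,R,C,k,.0705))
E
```

```text
[0.60834922 0.10889751 0.2149174 ] [-0.4531357   0.66537585 -0.46166115] 0.4643918705195748
xyz [ 45.8 191.   94.8] ang [1.000e-04 1.200e-03 9.139e-01]
(array([566.1, 175.4]), array([128.6, 111.2]), 15.8)
```

move_arm(series=[{"grip": 1, "xyz": [46, 191, 0], "angular": [0, 0, 0.914]}, {"grip": 1, "xyz": [46, 191, 40], "angular": [0, 0, 0.914]}, {"grip": 1, "xyz": [46, 191, 95], "angular": [0, 0, 0.914]}, {"grip": 1, "xyz": [46, 191, 95], "angular": [0, 0, 0.914]}, {"grip": 1, "xyz": [46, 191, 95], "angular": [0, 0, 0.914]}, {"grip": 1, "xyz": [46, 191, 95], "angular": [0, 0, 0.914]}, {"grip": 1, "xyz": [46, 191, 95], "angular": [0, 0, 0.914]}, {"grip": 1, "xyz": [46, 191, 95], "angular": [0, 0, 0.914]}, {"grip": 1, "xyz": [46, 191, 95], "angular": [0, 0, 0.914]}, {"grip": 1, "xyz": [46, 191, 95], "angular": [0, 0, 0.914]}])

```text
time_s: 16.45
tcp_pos: [0.4375, 0.0136, 0.1199]
ee_rot: [[-0.594, -0.805, -0.001], [-0.805, 0.594, 0.0], [0.0, 0.001, -1.0]]
wrist_force: [-0.4, 0.4, 0.3]
gripper_width: 0.998
gripper_force: 0.0
```

```bash
python3 - <<'E'
from h import *
from station import r
s=r.sense();print(s["tcp_pos"],s["gripper_width"])
c=r.capture("wrist");K,R,C=cam(c,s);pickle.dump((s,c),open("w7.pkl","wb"))
for k in contours(mask(c["img"],"green"),1000):
    q=rect(K,R,C,k,.005);print(k[:,0].min(0),k[:,0].max(0),q)
    delta(s,[q[0][0]/1e3,q[0][1]/1e3,.034],tool(180+q[2]))
E
```

```text
[0.4375402  0.01358754 0.11988198] 0.9978025941313352
[181 147] [327 244] (array([440.,  15.]), array([121.1,  88.2]), -36.6)
xyz [-2.6 -1.2 85.9] ang [ 0.0007 -0.0003  0.0034]
```

```bash
python3 - <<'E'
from h import *
s,c=pickle.load(open("w7.pkl","rb"));K=np.array(c["camera_matrix"]);H=np.array(c["hand_eye"])
k=max(contours(mask(c["img"],"green"),1000),key=cv2.contourArea)[:,0]
zz=s["tcp_pos"][2]-.005
T=np.array([(u,k[k[:,0]==u][:,1].min()) for u in range(195,316,5)]);L=np.array([(k[k[:,1]==v][:,0].min(),v) for v in range(152,200,4)]);Q=np.array([(k[k[:,1]==v][:,0].max(),v) for v in range(152,200,4)])
for e in(T,L,Q): p=cast(K,H[:3,:3].T,H[:3,3],e,zz)*1000;print(p.mean(0).round(1),p.std(0).round(2), np.polyfit(p[:,1],p[:,0],1)[0].round(4))
E
```

```text
[ 40.8  -0.3 114.9] [ 0.27 29.58  0.  ] -0.0052
[ 18.6 -61.3 114.9] [12.    0.23  0.  ] 2.8428
[ 18.6  59.  114.9] [12.    0.23  0.  ] 2.1958
```

move_arm(series=[{"grip": 1, "xyz": [0, -1, 40], "angular": [0, 0, 0.004]}, {"grip": 1, "xyz": [0, -1, 70], "angular": [0, 0, 0.004]}, {"grip": 1, "xyz": [0, -1, 86], "angular": [0, 0, 0.004]}, {"grip": 0, "xyz": [0, -1, 86], "angular": [0, 0, 0.004]}, {"grip": 0, "xyz": [0, -1, 86], "angular": [0, 0, 0.004]}, {"grip": 0, "xyz": [0, -1, 86], "angular": [0, 0, 0.004]}, {"grip": 0, "xyz": [0, -1, 86], "angular": [0, 0, 0.004]}, {"grip": 0, "xyz": [0, -1, 86], "angular": [0, 0, 0.004]}, {"grip": 0, "xyz": [0, -1, 86], "angular": [0, 0, 0.004]}, {"grip": 0, "xyz": [0, -1, 86], "angular": [0, 0, 0.004]}])

```text
time_s: 17.5
tcp_pos: [0.4377, 0.0125, 0.0341]
ee_rot: [[-0.598, -0.801, -0.001], [-0.801, 0.598, 0.0], [0.0, 0.001, -1.0]]
wrist_force: [-0.7, -0.4, -0.5]
gripper_width: 0.451
gripper_force: 0.0
```

move_arm(series=[{"grip": 0, "xyz": [0, 0, 0], "angular": [0, 0, 0]}, {"grip": 0, "xyz": [0, 0, 0], "angular": [0, 0, 0]}, {"grip": 0, "xyz": [0, 0, 0], "angular": [0, 0, 0]}, {"grip": 0, "xyz": [0, 0, 0], "angular": [0, 0, 0]}, {"grip": 0, "xyz": [0, 0, 0], "angular": [0, 0, 0]}, {"grip": 0, "xyz": [0, 0, 0], "angular": [0, 0, 0]}, {"grip": 0, "xyz": [0, 0, 0], "angular": [0, 0, 0]}, {"grip": 0, "xyz": [0, 0, 0], "angular": [0, 0, 0]}])

```text
time_s: 18.3
tcp_pos: [0.4376, 0.0125, 0.0338]
ee_rot: [[-0.598, -0.801, -0.001], [-0.801, 0.598, 0.0], [0.001, 0.001, -1.0]]
wrist_force: [0.4, -0.5, -0.4]
gripper_width: 0.185
gripper_force: 30.0
```

move_arm(series=[{"grip": 0, "xyz": [0, 0, -30], "angular": [0, 0, 0]}, {"grip": 0, "xyz": [0, 0, -80], "angular": [0, 0, 0]}, {"grip": 0, "xyz": [0, 0, -130], "angular": [0, 0, 0]}, {"grip": 0, "xyz": [0, 0, -180], "angular": [0, 0, 0]}, {"grip": 0, "xyz": [0, 0, -215], "angular": [0, 0, 0]}, {"grip": 0, "xyz": [0, 0, -215], "angular": [0, 0, 0]}, {"grip": 0, "xyz": [0, 0, -215], "angular": [0, 0, 0]}])

```text
time_s: 19.0
tcp_pos: [0.4373, 0.0126, 0.2487]
ee_rot: [[-0.599, -0.801, -0.001], [-0.801, 0.599, 0.001], [-0.0, 0.002, -1.0]]
wrist_force: [0.2, 0.1, -2.0]
gripper_width: 0.182
gripper_force: 30.0
```

```bash
python3 - <<'E'
from h import *
from station import r
s=r.sense();print(s["tcp_pos"],s["gripper_width"],s["gripper_force"])
# box centre ~ (574,-178) yaw -15.2 ; view with tool offset -95 mm along tool x
T=tool(164.8);delta(s,np.array([.574,-.178,.25])-.09*T[:,0],T)
E
```

```text
[0.43731704 0.01255218 0.24873837] 0.18248483154467116 29.992655077949166
xyz [ -12.9 -190.5   -1.6] ang [ 0.0015  0.0006 -0.3764]
```

move_arm(series=[{"grip": 0, "xyz": [-13, -190, -1.5], "angular": [0, 0, -0.3764]}, {"grip": 0, "xyz": [-13, -190, -1.5], "angular": [0, 0, -0.3764]}, {"grip": 0, "xyz": [-13, -190, -1.5], "angular": [0, 0, -0.3764]}, {"grip": 0, "xyz": [-13, -190, -1.5], "angular": [0, 0, -0.3764]}, {"grip": 0, "xyz": [-13, -190, -1.5], "angular": [0, 0, -0.3764]}, {"grip": 0, "xyz": [-13, -190, -1.5], "angular": [0, 0, -0.3764]}, {"grip": 0, "xyz": [-13, -190, -1.5], "angular": [0, 0, -0.3764]}, {"grip": 0, "xyz": [-13, -190, -1.5], "angular": [0, 0, -0.3764]}, {"grip": 0, "xyz": [-13, -190, -1.5], "angular": [0, 0, -0.3764]}])

```text
time_s: 19.9
tcp_pos: [0.5972, -0.09, 0.2506]
ee_rot: [[-0.261, -0.965, -0.001], [-0.965, 0.261, 0.0], [0.0, 0.001, -1.0]]
wrist_force: [0.1, -0.0, -0.8]
gripper_width: 0.181
gripper_force: 30.0
```

```bash
python3 - <<'E'
from h import *
from station import r
s=r.sense();print(s["tcp_pos"],s["gripper_width"])
c=r.capture("wrist");pickle.dump((s,c),open("w8.pkl","wb"));K,R,C=cam(c,s);H=np.array(c["hand_eye"])
im=c["img"].astype(int);m=mask(c["img"],"green")
ks=sorted(contours(m,1000),key=lambda k:k[:,0,1].min())
for k in ks: print(k[:,0].min(0),k[:,0].max(0),rect(K,R,C,k,.0585))
k=ks[-1][:,0];lo=k[:,1].min();x0,x1=k[:,0].min(),k[:,0].max()
for n,e in(("T",[(u,k[k[:,0]==u][:,1].min()) for u in range(x0+15,x1-14,6)]),("L",[(k[k[:,1]==v][:,0].min(),v) for v in range(lo+5,lo+45,4)]),("R",[(k[k[:,1]==v][:,0].max(),v) for v in range(lo+5,lo+45,4)])):
    p=cast(K,H[:3,:3].T,H[:3,3],np.array(e),.028)*1000;print(n,p.mean(0).round(1),p.std(0).round(2))
b=ks[0][:,0];a,d=b.min(0),b.max(0)
mid=(a+d)//2
for row in(mid[1]-30,mid[1],mid[1]+30): print("row",row,d[0]-35,im[row,d[0]-35:d[0]+6,1].tolist())
print("clip",a[0]-12,im[mid[1],a[0]-12:a[0]+18].sum(1).tolist(),im[mid[1],a[0]-12:a[0]+18,1].tolist())
for col in(mid[0]-30,mid[0]+30): print("col",col,a[1]-4,im[a[1]-4:a[1]+22,col,1].tolist(),d[1]-20,im[d[1]-20:d[1]+6,col,1].tolist())
cv2.imwrite("pics/w8.png",cv2.resize(c["img"][:260,...,::-1],None,fx=1.5,fy=1.5))
E
```

```text
[ 0.59720898 -0.08999595  0.250627  ] 0.1812511128732652
[185  32] [323 130] (array([ 574.3, -180.8]), array([134. ,  93.2]), -15.4)
[146 174] [363 273] (array([614.8, -28.8]), array([242.3, 125.1]), -15.1)
T [41.4 -0.9 28. ] [ 0.   30.51  0.  ]
L [ 27.9 -60.5  28. ] [6.84 0.17 0.  ]
R [27.9 59.4 28. ] [6.84 0.15 0.  ]
row 51 288 [49, 49, 48, 49, 48, 50, 48, 49, 58, 85, 120, 139, 145, 145, 145, 145, 145, 146, 145, 137, 124, 123, 134, 142, 144, 144, 144, 143, 144, 144, 143, 143, 143, 144, 147, 155, 163, 167, 167, 168, 170]
row 81 288 [82, 87, 88, 90, 89, 79, 65, 74, 106, 132, 144, 148, 148, 148, 148, 149, 147, 142, 131, 125, 134, 143, 145, 145, 145, 145, 145, 145, 145, 145, 144, 145, 148, 157, 164, 166, 167, 168, 168, 169, 169]
row 111 288 [97, 98, 99, 97, 96, 93, 99, 124, 142, 148, 147, 148, 148, 148, 148, 147, 140, 128, 132, 141, 145, 146, 146, 146, 146, 145, 145, 146, 145, 146, 149, 155, 161, 165, 168, 169, 170, 169, 171, 171, 170]
clip 173 [484, 489, 490, 490, 484, 471, 443, 373, 259, 149, 101, 89, 79, 65, 44, 42, 40, 30, 42, 44, 45, 87, 147, 206, 236, 243, 241, 233, 199, 168] [166, 168, 168, 168, 166, 162, 152, 128, 89, 51, 34, 30, 26, 22, 14, 15, 13, 9, 14, 15, 18, 45, 83, 117, 135, 140, 139, 133, 112, 82]
col 224 28 [166, 167, 159, 142, 128, 126, 126, 118, 106, 110, 126, 138, 141, 142, 141, 141, 133, 112, 81, 57, 50, 50, 50, 50, 50, 49] 110 [50, 49, 49, 50, 49, 50, 52, 59, 85, 117, 136, 142, 142, 143, 138, 128, 120, 125, 129, 126, 132, 153, 168, 171, 170, 169]
col 284 28 [168, 170, 169, 161, 142, 130, 130, 125, 111, 107, 123, 139, 144, 144, 145, 145, 142, 129, 99, 67, 52, 50, 55, 69, 84, 93] 110 [73, 82, 93, 97, 94, 88, 78, 66, 75, 106, 132, 144, 147, 147, 146, 140, 126, 123, 130, 130, 131, 150, 167, 172, 171, 170]
```

View pics/w8.png

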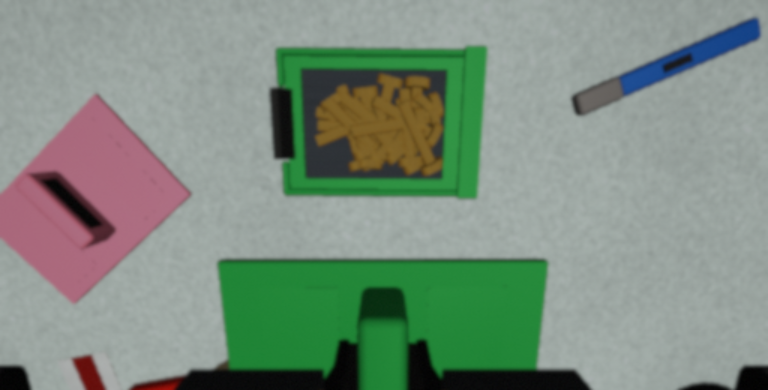

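The picture shows the green box at (275..485, 46..198), with its clip at (283,124) and its hood strip at column 470. The lid in hand is at (219..547, 260). Same method as for blue.

```bash
python3 - <<'E'
from h import *
from station import r
s,c=pickle.load(open("w8.pkl","rb"));K,R,C=cam(c,s);s=r.sense()
f=lambda uv,z:cast(K,R,C,uv,z)[:,:2]*1000
h=f([(309.1,51),(307.6,81),(305.9,111)],.067);t=f([(224,36.1),(284,36.6)],.054);b=f([(224,126),(284,126.8)],.054)
ang=lambda v:np.degrees(np.arctan(v[1]/v[0]))
print("yaws",ang(t[1]-t[0]),ang(b[1]-b[0]),ang(h[2]-h[0])+90)
yaw=-15.3;a=np.radians(yaw);ex=np.array([np.cos(a),np.sin(a)]);ey=np.array([-ex[1],ex[0]])
print("hood",h@ex,"rims",t@ey,b@ey,"clip",f([(195,81)],.061)@ex)
X=(h@ex).mean()+53;Y=((t@ey).mean()+(b@ey).mean())/2;cc=X*ex+Y*ey;print(cc)
G=(cc[0],cc[1],yaw,54);open("h.py","a").write(f"GREEN={tuple(float(round(x,2)) for x in G)}\n")
for Z in(60,20): delta(s,*inbox(G,62,-48,Z,11,.5,.7))
E
```

```text
yaws -15.532119876574516 -15.863864080820612 164.62751737557417
hood [548.76060892 548.696653   548.83078803] rims [-66.16755818 -65.92943317] [20.41427543 21.04331891] clip [660.18524811]
[ 574.45533681 -180.6456803 ]
xyz [92.8 -7.5 92.1] ang [0.1924 0.0004 0.0033]
xyz [ 92.8  -7.5 132.1] ang [0.1924 0.0004 0.0033]
```

move_arm(series=[{"grip": 0, "xyz": [45, -4, 40], "angular": [0.1, 0, 0.003]}, {"grip": 0, "xyz": [93, -7.5, 92], "angular": [0.1924, 0, 0.003]}, {"grip": 0, "xyz": [93, -7.5, 92], "angular": [0.1924, 0, 0.003]}, {"grip": 0, "xyz": [93, -7.5, 92], "angular": [0.1924, 0, 0.003]}, {"grip": 0, "xyz": [93, -7.5, 132], "angular": [0.1924, 0, 0.003]}, {"grip": 0, "xyz": [93, -7.5, 132], "angular": [0.1924, 0, 0.003]}, {"grip": 0, "xyz": [93, -7.5, 132], "angular": [0.1924, 0, 0.003]}, {"grip": 0, "xyz": [93, -7.5, 132], "angular": [0.1924, 0, 0.003]}, {"grip": 0, "xyz": [93, -7.5, 132], "angular": [0.1924, 0, 0.003]}])

```text
time_s: 20.85
tcp_pos: [0.5822, -0.1821, 0.1204]
ee_rot: [[-0.264, -0.946, 0.187], [-0.965, 0.259, -0.051], [-0.001, -0.194, -0.981]]
wrist_force: [-0.1, 0.6, -1.1]
gripper_width: 0.182
gripper_force: 30.0
```

```bash
python3 - <<'E'
from h import *
from station import r
s=r.sense();print(s["tcp_pos"],s["wrist_force"],GREEN)
for Z in(20,1): delta(s,*inbox(GREEN,62,-48,Z,11,.5,.7))
E
```

```text
[ 0.58217976 -0.18212198  0.12037387] [-0.05819833  0.56035356 -1.11066059] (574.46, -180.65, -15.3, 54.0)
xyz [-0.1  2.2  1.4] ang [-0.0031  0.0006  0.0002]
xyz [-0.1  5.8 20. ] ang [-0.0031  0.0006  0.0002]
```

move_arm(series=[{"grip": 0, "xyz": [0, 2, 1.4], "angular": [-0.003, 0, 0]}, {"grip": 0, "xyz": [0, 2, 1.4], "angular": [-0.003, 0, 0]}, {"grip": 0, "xyz": [0, 2.6, 6], "angular": [-0.003, 0, 0]}, {"grip": 0, "xyz": [0, 3.6, 11], "angular": [-0.003, 0, 0]}, {"grip": 0, "xyz": [0, 3.6, 11], "angular": [-0.003, 0, 0]}, {"grip": 0, "xyz": [0, 3.6, 11], "angular": [-0.003, 0, 0]}])

```text
time_s: 21.45
tcp_pos: [0.5791, -0.1821, 0.1062]
ee_rot: [[-0.265, -0.948, 0.179], [-0.964, 0.26, -0.05], [0.0, -0.186, -0.983]]
wrist_force: [0.5, -0.3, -1.0]
gripper_width: 0.181
gripper_force: 30.0
```

```bash
python3 - <<'E'
from h import *
from station import r
s=r.sense();print(s["tcp_pos"],s["wrist_force"])
for Z in(1,): delta(s,*inbox(GREEN,62,-48,Z,11,.5,.7))
E
```

```text
[ 0.57908155 -0.18210967  0.10616002] [ 0.53727752 -0.31609324 -0.9963301 ]
xyz [-0.9  0.1  6.6] ang [ 0.0047 -0.0005 -0.0006]
```

move_arm(series=[{"grip": 0, "xyz": [-0.8, 0, 3.5], "angular": [0.003, 0, 0]}, {"grip": 0, "xyz": [-0.8, 0, 6.2], "angular": [0.003, 0, 0]}, {"grip": 0, "xyz": [-0.8, 0, 6.2], "angular": [0.003, 0, 0]}, {"grip": 0, "xyz": [-0.8, 0, 6.2], "angular": [0.003, 0, 0]}])

```text
time_s: 21.85
tcp_pos: [0.5806, -0.1816, 0.1004]
ee_rot: [[-0.265, -0.947, 0.183], [-0.964, 0.26, -0.05], [0.0, -0.19, -0.982]]
wrist_force: [-0.2, -0.4, -1.3]
gripper_width: 0.182
gripper_force: 30.0
```

```bash
python3 - <<'E'
from h import *
from station import r
s=r.sense();print(s["tcp_pos"],s["wrist_force"])
for X in(-48,-57,-62.3): delta(s,*inbox(GREEN,62,X,1,11,.5,.7))
E
```

```text
[ 0.5806108  -0.18160296  0.10042013] [-0.21128136 -0.36120097 -1.25048633]
xyz [0.  0.4 0.7] ang [ 0.001  -0.0003 -0.0006]
xyz [ 0.   9.2 -1. ] ang [ 0.001  -0.0003 -0.0006]
xyz [ 0.  14.4 -2. ] ang [ 0.001  -0.0003 -0.0006]
```

move_arm(series=[{"grip": 0, "xyz": [0, 4.5, 0], "angular": [0, 0, 0]}, {"grip": 0, "xyz": [0, 9, -1], "angular": [0, 0, 0]}, {"grip": 0, "xyz": [0, 12, -1.6], "angular": [0, 0, 0]}, {"grip": 0, "xyz": [0, 14.2, -2], "angular": [0, 0, 0]}, {"grip": 0, "xyz": [0, 14.2, -2], "angular": [0, 0, 0]}, {"grip": 0, "xyz": [0, 14.2, -2], "angular": [0, 0, 0]}])

```text
time_s: 22.45
tcp_pos: [0.5673, -0.1778, 0.1002]
ee_rot: [[-0.264, -0.947, 0.184], [-0.964, 0.26, -0.05], [-0.0, -0.191, -0.982]]
wrist_force: [0.8, -0.4, -1.2]
gripper_width: 0.181
gripper_force: 30.0
```

```bash
python3 - <<'E'
from h import *
from station import r
s=r.sense();print(s["tcp_pos"],s["wrist_force"])
for t in(11,9,7.2): delta(s,*inbox(GREEN,62,-62.3,.3,t,.5,.7))
E
```

```text
[ 0.56729759 -0.17779878  0.10022999] [ 0.83152504 -0.39531905 -1.19994836]
xyz [0.2 0.9 1.2] ang [-0.0004  0.0001 -0.0006]
xyz [ 0.2 -0.2  3.3] ang [-0.0353  0.0001 -0.0006]
xyz [ 0.2 -1.2  5.3] ang [-0.0667  0.0001 -0.0006]
```

move_arm(series=[{"grip": 0, "xyz": [0, 0.6, 1.2], "angular": [0, 0, 0]}, {"grip": 0, "xyz": [0, -0.2, 3.3], "angular": [-0.035, 0, 0]}, {"grip": 0, "xyz": [0, -1.2, 5.3], "angular": [-0.067, 0, 0]}, {"grip": 0, "xyz": [0, -1.2, 5.3], "angular": [-0.067, 0, 0]}, {"grip": 0, "xyz": [0, -1.2, 5.3], "angular": [-0.067, 0, 0]}])

```text
time_s: 22.95
tcp_pos: [0.5698, -0.1785, 0.0953]
ee_rot: [[-0.264, -0.957, 0.122], [-0.964, 0.262, -0.033], [-0.0, -0.126, -0.992]]
wrist_force: [2.4, -0.2, 0.5]
gripper_width: 0.18
gripper_force: 30.0
```

move_arm(series=[{"grip": 0.45, "xyz": [0, 0, 0], "angular": [0, 0, 0]}, {"grip": 0.45, "xyz": [0, 0, 0], "angular": [0, 0, 0]}, {"grip": 0.45, "xyz": [0, 0, 0], "angular": [0, 0, 0]}, {"grip": 0.45, "xyz": [0, 0, 0], "angular": [0, 0, 0]}, {"grip": 0.45, "xyz": [0, 0, -20], "angular": [0, 0, 0]}, {"grip": 0.45, "xyz": [0, 0, -60], "angular": [0, 0, 0]}, {"grip": 0, "xyz": [0, 0, -75], "angular": [0, 0, 0]}, {"grip": 0, "xyz": [0, 0, -75], "angular": [0, 0, 0]}, {"grip": 0, "xyz": [0, 0, -75], "angular": [0, 0, 0]}, {"grip": 0, "xyz": [0, 0, -75], "angular": [0, 0, 0]}])

```text
time_s: 23.95
tcp_pos: [0.559, -0.1758, 0.1678]
ee_rot: [[-0.265, -0.957, 0.117], [-0.964, 0.263, -0.032], [0.0, -0.121, -0.993]]
wrist_force: [0.1, -0.0, 0.6]
gripper_width: 0.171
gripper_force: 0.0
```

```bash
python3 - <<'E'
from h import *
from station import r
s=r.sense();print(s["tcp_pos"],s["wrist_force"],s["gripper_width"])
delta(s,*press(GREEN,32,60));delta(s,*press(GREEN,32,27))
c=r.capture("wrist")
E
```

```text
[ 0.55901667 -0.17581782  0.16778187] [ 0.14636569 -0.01688732  0.57465004] 0.17144990813648023
xyz [  0.5 -44.3  34.4] ang [-0.1213 -0.0004 -0.001 ]
xyz [  0.5 -40.3  67.2] ang [-0.1213 -0.0004 -0.001 ]
```

move_arm(series=[{"grip": 0, "xyz": [0, -45, 34], "angular": [-0.1213, 0, -0.001]}, {"grip": 0, "xyz": [0, -45, 34], "angular": [-0.1213, 0, -0.001]}, {"grip": 0, "xyz": [0, -45, 34], "angular": [-0.1213, 0, -0.001]}, {"grip": 0, "xyz": [0, -41, 60], "angular": [-0.1213, 0, -0.001]}, {"grip": 0, "xyz": [0, -41, 67], "angular": [-0.1213, 0, -0.001]}, {"grip": 0, "xyz": [0, -41, 67], "angular": [-0.1213, 0, -0.001]}, {"grip": 0, "xyz": [0, -41, 67], "angular": [-0.1213, 0, -0.001]}])

```text
time_s: 24.7
tcp_pos: [0.6075, -0.1889, 0.1102]
ee_rot: [[-0.263, -0.965, 0.006], [-0.965, 0.263, -0.002], [-0.0, -0.006, -1.0]]
wrist_force: [0.3, -0.3, 0.4]
gripper_width: 0.004
gripper_force: 0.0
```

```bash
python3 - <<'E'
from h import *
from station import r
s=r.sense();print(s["tcp_pos"],s["wrist_force"],s["gripper_width"])
delta(s,*press(GREEN,33,14));delta(s,*press(GREEN,33,5))
c=r.capture("wrist");K,R,C=cam(c,s)
k=max(contours(mask(c["img"],"green"),500),key=cv2.contourArea);print(k[:,0].min(0),k[:,0].max(0))
E
```

```text
[ 0.60746131 -0.18894035  0.11023392] [ 0.33089136 -0.26747454  0.40539596] 0.0036961900268930267
xyz [ 0.7  1.1 17.2] ang [-0.0063  0.0001  0.0008]
xyz [ 0.7  1.2 26.2] ang [-0.0063  0.0001  0.0008]
[203 142] [424 273]
```

move_arm(series=[{"grip": 0, "xyz": [0, 1, 6], "angular": [-0.006, 0, 0]}, {"grip": 0, "xyz": [0, 1, 11], "angular": [-0.006, 0, 0]}, {"grip": 0, "xyz": [0, 1, 15], "angular": [-0.006, 0, 0]}, {"grip": 0, "xyz": [0, 1, 17], "angular": [-0.006, 0, 0]}, {"grip": 0, "xyz": [0, 1, 17], "angular": [-0.006, 0, 0]}])

```text
time_s: 25.25
tcp_pos: [0.6064, -0.1887, 0.0914]
ee_rot: [[-0.263, -0.965, -0.003], [-0.965, 0.263, 0.0], [0.0, 0.003, -1.0]]
wrist_force: [-1.2, -0.2, 3.8]
gripper_width: 0.005
gripper_force: 1.9
```

move_arm(series=[{"grip": 0, "xyz": [0, 0, 1], "angular": [0, 0, 0]}, {"grip": 0, "xyz": [0, 0, 2], "angular": [0, 0, 0]}, {"grip": 0, "xyz": [0, 0, 2], "angular": [0, 0, 0]}])

```text
time_s: 25.55
tcp_pos: [0.6065, -0.1886, 0.0891]
ee_rot: [[-0.264, -0.965, -0.002], [-0.965, 0.264, 0.001], [-0.0, 0.002, -1.0]]
wrist_force: [0.7, 0.8, 1.5]
gripper_width: 0.004
gripper_force: 0.9
```

move_arm(series=[{"grip": 0, "xyz": [0, 0, 1], "angular": [0, 0, 0]}, {"grip": 0, "xyz": [0, 0, 2], "angular": [0, 0, 0]}, {"grip": 0, "xyz": [0, 0, 2], "angular": [0, 0, 0]}])

```text
time_s: 25.85
tcp_pos: [0.6058, -0.1885, 0.0861]
ee_rot: [[-0.264, -0.965, -0.004], [-0.965, 0.264, 0.001], [0.0, 0.004, -1.0]]
wrist_force: [0.8, -0.1, -0.7]
gripper_width: 0.003
gripper_force: 0.0
```

move_arm(series=[{"grip": 0, "xyz": [0, 0, 1], "angular": [0, 0, 0]}, {"grip": 0, "xyz": [0, 0, 2], "angular": [0, 0, 0]}, {"grip": 0, "xyz": [0, 0, 2], "angular": [0, 0, 0]}])

```text
time_s: 26.15
tcp_pos: [0.6061, -0.1886, 0.0845]
ee_rot: [[-0.264, -0.965, -0.004], [-0.965, 0.264, 0.001], [0.0, 0.004, -1.0]]
wrist_force: [-0.1, 0.6, -0.8]
gripper_width: 0.005
gripper_force: 0.0
```

move_arm(series=[{"grip": 0, "xyz": [0, 0, 1], "angular": [0, 0, 0]}, {"grip": 0, "xyz": [0, 0, 1.5], "angular": [0, 0, 0]}, {"grip": 0, "xyz": [0, 0, 1.5], "angular": [0, 0, 0]}])

```text
time_s: 26.45
tcp_pos: [0.6062, -0.1886, 0.0845]
ee_rot: [[-0.263, -0.965, -0.003], [-0.965, 0.263, 0.0], [0.0, 0.003, -1.0]]
wrist_force: [-1.9, 1.9, 6.2]
gripper_width: 0.001
gripper_force: 3.0
```

move_arm(series=[{"grip": 0, "xyz": [0, 0, 1], "angular": [0, 0, 0]}, {"grip": 0, "xyz": [0, 0, 1], "angular": [0, 0, 0]}, {"grip": 0, "xyz": [0, 0, 1], "angular": [0, 0, 0]}])

```text
time_s: 26.75
tcp_pos: [0.6062, -0.1886, 0.0845]
ee_rot: [[-0.263, -0.965, -0.003], [-0.965, 0.263, 0.0], [0.001, 0.003, -1.0]]
wrist_force: [-2.8, 1.2, 10.0]
gripper_width: 0.006
gripper_force: 5.0
```

Both lids stop at home height. I check that the green lid stays down by lifting off and re-approaching to 1 mm above.

move_arm(series=[{"grip": 0, "xyz": [0, 0, -10], "angular": [0, 0, 0]}, {"grip": 0, "xyz": [0, 0, -20], "angular": [0, 0, 0]}, {"grip": 0, "xyz": [0, 0, -20], "angular": [0, 0, 0]}, {"grip": 0, "xyz": [0, 0, -10], "angular": [0, 0, 0]}, {"grip": 0, "xyz": [0, 0, -4.5], "angular": [0, 0, 0]}, {"grip": 0, "xyz": [0, 0, -4.5], "angular": [0, 0, 0]}, {"grip": 0, "xyz": [0, 0, -4.5], "angular": [0, 0, 0]}])

```text
time_s: 27.45
tcp_pos: [0.6058, -0.1886, 0.0859]
ee_rot: [[-0.264, -0.965, -0.005], [-0.965, 0.264, 0.001], [0.0, 0.005, -1.0]]
wrist_force: [-0.4, 0.6, 0.4]
gripper_width: 0.007
gripper_force: 0.0
```

move_arm(series=[{"grip": 0, "xyz": [0, 0, -40], "angular": [0, 0, 0]}, {"grip": 0, "xyz": [0, 0, -90], "angular": [0, 0, 0]}, {"grip": 0, "xyz": [0, 0, -140], "angular": [0, 0, 0]}, {"grip": 0, "xyz": [0, 80, -160], "angular": [0, 0, 0]}, {"grip": 0, "xyz": [0, 150, -160], "angular": [0, 0, 0]}, {"grip": 0, "xyz": [0, 200, -160], "angular": [0, 0, 0]}, {"grip": 0, "xyz": [0, 200, -160], "angular": [0, 0, 0]}, {"grip": 0, "xyz": [0, 200, -160], "angular": [0, 0, 0]}, {"grip": 0, "xyz": [0, 200, -160], "angular": [0, 0, 0]}, {"grip": 0, "xyz": [0, 200, -160], "angular": [0, 0, 0]}])

```text
time_s: 28.45
tcp_pos: [0.4151, -0.1361, 0.2479]
ee_rot: [[-0.263, -0.965, -0.002], [-0.965, 0.263, 0.0], [-0.0, 0.002, -1.0]]
wrist_force: [1.2, 0.1, -0.2]
gripper_width: 0.005
gripper_force: 0.0
```

```bash
python3 - <<'E'
from h import *
from station import r
s=r.sense();print(s["tcp_pos"],s["wrist_force"])
d=pickle.load(open("d0.pkl","rb"))
# side view: black clip and mean colours along the box's x axis at lid centre line (y=30mm), vs tilt hypothesis
for n in("top","side"):
    c=r.capture(n);K,R,C=cam(c);print(n,"clip/bar extents")
    for nm,b,half in(("blue",BLUE,75),("green",GREEN,62)):
        a=np.radians(b[2]);ex=np.array([np.cos(a),np.sin(a),0]);ey=np.array([-ex[1],ex[0],0]);o=np.array([b[0],b[1],b[3]])
        P=np.array([o+X*ex+Y*ey+[0,0,41] for X,Y in((-8,-32),(8,-32),(8,32),(-8,32))])/1000
        uv=cv2.projectPoints(P,np.array(c["rvec"],float),np.array(c["tvec"],float),K,None)[0][:,0]
        x0,y0=uv.min(0).astype(int)-10;x1,y1=uv.max(0).astype(int)+11
        print(nm,uv.round(1).tolist(),(x0,y0));
        g=c["img"][y0:y1,x0:x1].max(2)
        for row in g[::1]: print(' '.join(f"{v:3d}" for v in row)) if n=="side" else None
    m=[(rect(K,R,C,k,.005)) for k in contours(mask(c["img"],"red"))] if n=="top" else ""
    print(m)
E
```

```text
[ 0.41505388 -0.13612353  0.24789581] [ 1.18986667  0.08032724 -0.15042352]
top clip/bar extents
blue [[196.5, 171.0], [194.9, 165.2], [171.3, 171.8], [172.9, 177.6]] (np.int64(161), np.int64(155))
green [[331.8, 181.7], [333.3, 176.0], [310.0, 169.6], [308.4, 175.4]] (np.int64(298), np.int64(159))
[(array([411.7, 384.5]), array([132.6, 111.9]), -44.5), (array([554.4, 537.1]), array([127.5,  14.1]), -69.2), (array([821.1,  -4.6]), array([82.4, 26.3]), -4.1), (array([897.8,  20.5]), array([149.2,  13.8]), 85.9), (array([845.5, 706.6]), array([206.9,  51.9]), 29.1), (array([ 875.8, -632.8]), array([224.4,  41. ]), -19.9)]
side clip/bar extents
blue [[196.2, 199.0], [190.6, 198.1], [181.1, 210.7], [186.9, 211.6]] (np.int64(171), np.int64(188))
 59  65  65  64  74  66  74  72  73  73  75  79  71  73  76  75  73  74  73  58  74 102  85  69  64  67  63  59  69  68  65  67  72  91 117 115
 99  78  66  66  66  70  74  72  71  70  75  72  72  76  71  73  70  77  75  61  60  66  69  66  63  70  69  67  68  71  68  75 103 109 115 115
169 149  98  79  69  66  69  76  70  71  73  73  73  70  72  
[... 8472 characters left out ...]
  62  57  69  85 122 122 120 124 116 125 121 117 120 118 120 115 108 109 127
 56  86  96  74  90 118 119 118 120 123 123 107  60  45  45  63  59  57  60  61  92  87 113 128 123 123 122 123 119 119 123 121 117 120 118 121 116 118 118
 45  47  58  87  99  78  91 117 122 126 116 122  70  50  51  51  56  75  92  87 122 123 123 123 118 119 116 119 119 120 121 117 117 120 122 120 120 120 120
 49  50  50  50  58  91 101  76 101 118 124 124 101  72  60  65  88 121 126 116 120 124 128 119 116 120 120 117 114 121 114 119 120 120 120 115 123 124 120
 48  61  64  49  48  44  59  91  93  75  99 120 125 121 122 129 123 122 121 128 115 120 120 119 119 120 122 122 122 114  98 112 126 125 123 125 118 104  71
```

Both grip bars appear in the side view where a flat, fully home lid puts them, and the red lid has not moved. I hand the job in.

```bash
python3 -c "
from station import r
print(r.finish_job())"
```

```text
the job is handed in; nothing more can be done
None
```

I closed both boxes with the lids of their own colours and handed the job in at about 28.5 s; the hand-in returned no verdict. Both lids stopped at home height under a 10 N press, sit flat in the final side view, and the red lid did not move. I did not measure the bystanders again at the end.

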